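# Sample changeover at the vial reader

### The arm

A 6-joint arm with a two-finger parallel gripper is mounted at the origin on a cart in front of the work surface, level with it; the furniture and walls round the work are solid. World frame = base frame: x ahead of the robot, y to its left, z up, the work surface at z = 0. Lengths are in m, angles in rad, forces in N, time in s.
With the tool pointing down it reaches from about 0.35 to 0.775 m from the base axis. Payload 7.3 kg.
Tool frame: the origin (TCP) lies between the finger pads; the fingertips stand ahead of it and the grasp point (between the pads) lies 6 mm ahead of it (robot.tip_extent is the x of the fingertips in the tool frame, in m); x points along the fingers, z is the direction in which the jaws open and shut, and the axes are right-handed (so a half turn about x gives the same grasp; the last joint's range is limited). The gripper opens to 92 mm and grips with 3 to 60 N. Pads are 19 mm wide; open, the fingers measure 130 mm over their backs; the gripper's body (75 mm by 190 mm) begins 47 mm behind the grasp point.
Start: joints at [1.041, 0.342, 1.524, -0, 1.275, -0.146], TCP at [0.197, 0.487, 0.252] pointing down, gripper open.
Joint ranges: [-2.53, 2.53], [-0.77, 2.02], [0.04, 2.7], [-1, 4.14], [0.28, 2.66], [-3.11, 3.11]. Speed limits (rad/s): [2.57, 2.57, 3.14, 3.14, 3.14, 3.14].

### API

Orientations are given as [roll, pitch, yaw] about the fixed x, y, z axes, in that order (R = Rz(yaw) Ry(pitch) Rx(roll)).
In Python, from cell import robot gives the robot as it stands. The module is installed in compiled form; this text tells all that it offers.
- The arm moves only by the shell command python3 -m creep 'ROWS' [FORCE]. ROWS is JSON, a list of rows, each an object with "translation": the shift along the tool's x, y, z in m, a list of three; "twist": the turn, a rotation vector about the tool's x, y, z in rad, a list of three; "hand": the opening in per cent of the stroke, from 0 (shut) to 100 (fully open). A call has 1 to 5 rows; each row is the pose to reach, as a shift and turn from the pose measured when the call began, along the tool's axes at that moment; what a row does not reach only later rows make up. A row lasts 1/10 s, in which the tool goes at most 50 mm and 8.59 degrees, less where a joint would pass 70% of its speed; a pose out of reach is approached as far as the arm can. A call with a gripper value outside its range is refused whole. The fingers move at their own pace and stop on an object; FORCE is the grip in N (left out, the last holds). Time passes only in rows, so rows that repeat a pose let the fingers close. It gives the time, the measured TCP pose, the force and the opening at its end, in the units of the state.
- robot.observe(): the state, without advancing time (a new reading comes with each control period).
- robot.read_camera(name): name is "side" or "top"; returns the picture (400x640x3 uint8, blue, green, red); there is no depth.
- robot.calibration(name): a dict with "intrinsics" (3x3 intrinsics, pixels), "cam_to_world" (4x4, takes a point from camera to world coordinates). Camera axes: x right, y up, looking along -z (the intrinsics and any distortion apply to the point x, -y, -z); pixel columns grow to the right and rows downward; lengths in m; the calibration is good to about 2 mm. A picture is of the moment at which its call begins. calibration takes no time and is no camera call.
- robot.hand_in(): hands the job in, once; it reports no verdict.
The state is a dict: "time": time; "qpos": joint angles; "qvel": joint speeds; "joint_efforts": joint torques, N m; "tool_pos": TCP position; "tool_rot": TCP orientation; "contact_force": force on the tool from outside, world axes, zero at the start; "torque": the same for the moment, N m; "opening": finger opening in m.
Only numpy, scipy, OpenCV 4.12 (cv2) and the standard library are available. Lean on these libraries where they do the work, as an engineer would, in place of code of your own. Each camera call takes 0.05 s, during which the arm holds its last target. There are 200 camera calls.

### The job

The reader has been calibrated: put the three standard vials away, each standing in the stand of the same colour as its screw cap (red, green, white), and leave the black-capped sample standing in the carousel, turned to the reading position midway between the two prongs of the fork. The red standard is still in the carousel, under or close beside the fork, so turn the carousel by its bar knob until that vial is clear of the fork before lifting it out; keep every vial upright all the time.

Things in the scene. Friction and masses are not known exactly. Their poses are not given: they have to be found in the camera images.
- reader: Fixed vial reader: round white base, 232 mm wide, under a turning aluminium carousel; white tower beyond, 190 mm high. Origin: on the carousel's axis at bench level; x points to the tower, z up. From the tower two grey prongs reach over the carousel at x = 72 to 136, z = 100 to 176, y = +-15 to +-31 mm (30 mm gap): too close for a gripper. Elsewhere it is open from above.
- carousel (a joint): Angle turned since the start (0), rad, counterclockwise from above +, stops at +-3.1; 0.08 N m friction, stays where left. Six smooth equal cups, 60 deg apart on an 85 mm radius; the red vial starts in cup 0, the others are empty. Black bar knob on the axis, along cup 0's direction (white mark on that end): 54 x 13 mm, 70 to 100 mm above the bench; grip across the 13 mm.
- read_point (a point): Reading position, fixed to the reader: 85 mm from the axis along the reader's x, midway between the prongs, 37 mm above the bench = floor of the cup there; axes as the reader's. All carousel cups: rim 70 mm above the bench, mouth 32 mm wide, narrowing over 17 mm to a 19 mm bore, floor at 37 mm, so a seated vial's cap top is at 87 mm.
- vial_red: Standard with red cap and pale blue filling, in the carousel at the start; glass screw vial, 15 mm diameter, 50 mm tall, about 15 g, upright. Origin: centre of its underside, z up. The cap is its top 10 mm: grip from above across the cap and the glass just below.
- vial_green: Standard with green cap and brown filling, waiting with two others, about 70 mm apart, in a grey tray (floor 4 mm, rim 14 mm above the bench); glass screw vial, 15 mm diameter, 50 mm tall, about 15 g, upright. Origin: centre of its underside, z up. The cap is its top 10 mm: grip from above across the cap and the glass just below.
- vial_white: Standard with white cap and brown filling, waiting with two others, about 70 mm apart, in a grey tray (floor 4 mm, rim 14 mm above the bench); glass screw vial, 15 mm diameter, 50 mm tall, about 15 g, upright. Origin: centre of its underside, z up. The cap is its top 10 mm: grip from above across the cap and the glass just below.
- vial_black: Sample with black cap and yellow filling, waiting with two others, about 70 mm apart, in a grey tray (floor 4 mm, rim 14 mm above the bench); glass screw vial, 15 mm diameter, 50 mm tall, about 15 g, upright. Origin: centre of its underside, z up. The cap is its top 10 mm: grip from above across the cap and the glass just below.
- stand_red: Red plastic stand, fixed: round foot 56 mm wide, 8 mm high, with a smooth 38 mm cup on it. Origin: centre of the underside, z up. Cup rim 44 mm above the origin; mouth 32 mm wide, narrowing over the top 17 mm to a 19 mm bore; floor 11 mm above the origin, so a seated vial's cap top is at 61 mm.
- stand_green: Green plastic stand, fixed: round foot 56 mm wide, 8 mm high, with a smooth 38 mm cup on it. Origin: centre of the underside, z up. Cup rim 44 mm above the origin; mouth 32 mm wide, narrowing over the top 17 mm to a 19 mm bore; floor 11 mm above the origin, so a seated vial's cap top is at 61 mm.
- stand_white: White plastic stand, fixed: round foot 56 mm wide, 8 mm high, with a smooth 38 mm cup on it. Origin: centre of the underside, z up. Cup rim 44 mm above the origin; mouth 32 mm wide, narrowing over the top 17 mm to a 19 mm bore; floor 11 mm above the origin, so a seated vial's cap top is at 61 mm.

How it is judged:
By the outcome, as a careful person would: the job done as asked, in the order asked, and still so for the second after the job is handed in, with the robot touching nothing.
It also fails if it takes over 125 s, if anything falls off the work surface, if the arm or the gripper's body presses on something with over 40 N, if the wrist force passes 120 N, or if a joint passes its speed limit or range.

## Working session

There is one attempt and no reset: what is moved stays moved. The work goes in short steps, Python scripts to look and compute and a shell command to move; the robot and the scene stay as the last step left them, time stands still between calls to the robot, and variables do not carry over. Pictures are saved under pics/ and viewed, about 12 in all and at most 16, crops included, and the job is handed in when it is done.

```bash
mkdir -p pics; python3 - <<'E'
from cell import robot
import cv2,numpy as np
s=robot.observe(); print(s, robot.tip_extent)
for n in("top","side"):
    cv2.imwrite(f"pics/{n}0.png",robot.read_camera(n)); c=robot.calibration(n); print(n,c)
E
```

```text
{'time': 0.0, 'qpos': array([ 1.04100437e+00,  3.42731098e-01,  1.52502147e+00,  2.51940449e-06,
        1.27540791e+00, -1.45952890e-01]), 'qvel': array([-1.52551718e-03, -5.34213394e-05,  1.04011195e-03,  2.64623940e-04,
       -8.17893496e-04,  1.55559168e-06]), 'joint_efforts': array([ 1.61944776e-03, -4.31245422e+01, -2.44222802e+01,  7.18597183e-02,
        5.59482677e-02, -2.06335158e-04]), 'tool_pos': array([0.19636845, 0.48648971, 0.25103904]), 'tool_rot': array([ 2.99410316,  1.5692285 , -2.10212563]), 'contact_force': array([-0.15206085, -0.51304767,  0.20865925]), 'torque': array([ 0.03144615, -0.02352454,  0.0258171 ]), 'opening': 0.09178228497120583} 0.025
top {'intrinsics': array([[437.20875271,   0.        , 320.07640309],
       [  0.        , 437.20875271, 187.89915166],
       [  0.        ,   0.        ,   1.        ]]), 'cam_to_world': array([[ 0.00830999,  0.98609341, -0.16598412,  0.34020532],
       [-0.99994221,  0.00932662,  0.00534634, -0.04078511],
       [ 0.00682007,  0.1659301 ,  0.98611393,  1.40768986],
       [ 0.        ,  0.        ,  0.        ,  1.        ]])}
side {'intrinsics': array([[369.14676174,   0.        , 322.37709227],
       [  0.        , 369.14676174, 190.32248003],
       [  0.        ,   0.        ,   1.        ]]), 'cam_to_world': array([[ 0.87392399,  0.32627717, -0.36027778,  0.2104011 ],
       [-0.48556206,  0.55240092, -0.67755643, -0.66727186],
       [-0.02205342,  0.76707003,  0.64118423,  0.65014352],
       [ 0.        ,  0.        ,  0.        ,  1.        ]])}
```

View pics/top0.png

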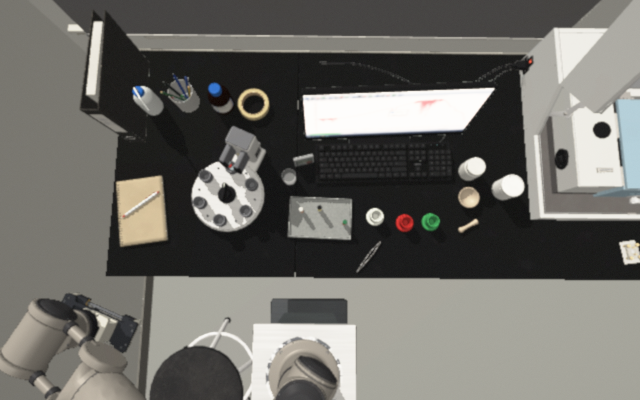

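View pics/side0.png

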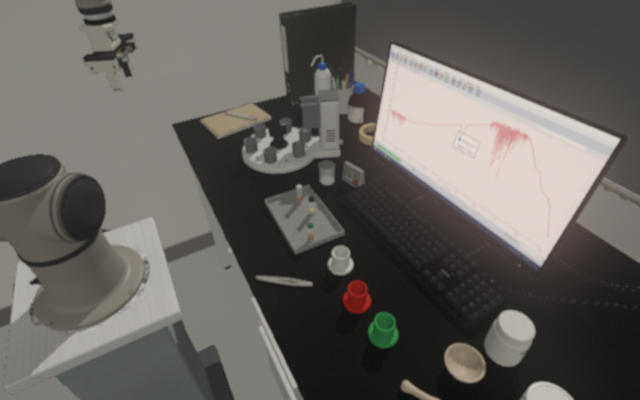

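The top view shows the reader at about (228,195) with its tower at (242,150), the tray at (320,218), and the stands: white (375,216), red (405,223) and green (431,222). I'll zoom in next.

```bash
cat > h.py <<'E'
import cv2,numpy as np
from cell import robot
def pt(n,u,v,z):
    c=robot.calibration(n);K=c["intrinsics"];T=c["cam_to_world"]
    d=np.array([(u-K[0,2])/K[0,0],-(v-K[1,2])/K[1,1],-1.]);d=T[:3,:3]@d;o=T[:3,3]
    return o+d*(z-o[2])/d[2]
def px(n,p):
    c=robot.calibration(n);K=c["intrinsics"];T=c["cam_to_world"]
    q=T[:3,:3].T@(np.asarray(p)-T[:3,3]);q=q/-q[2]
    return K[0,0]*q[0]+K[0,2],-K[1,1]*q[1]+K[1,2]
def blobs(im,mask,amin=4):
    n,l,s,c=cv2.connectedComponentsWithStats(mask.astype(np.uint8))
    return [(c[i].round(1),s[i,4]) for i in range(1,n) if s[i,4]>=amin]
def crop(im,x0,y0,x1,y1,k,f):
    cv2.imwrite(f,cv2.resize(im[y0:y1,x0:x1],None,fx=k,fy=k,interpolation=cv2.INTER_CUBIC))
E
python3 - <<'E'
from h import *
t=cv2.imread("pics/top0.png");s=cv2.imread("pics/side0.png")
crop(t,185,120,445,265,3,"pics/t1.png")
crop(s,235,80,415,355,2,"pics/s1.png")
for n,im in(("top",t),("side",s)):
    h=cv2.cvtColor(im,cv2.COLOR_BGR2HSV);H,S,V=cv2.split(h)
    print(n,"red",blobs(im,((H<8)|(H>172))&(S>120)&(V>60)),"green",blobs(im,(H>45)&(H<85)&(S>90)&(V>40)))
E
```

```text
top red [(array([529.6,  61.1]), np.int32(17)), (array([230. , 165.2]), np.int32(6)), (array([404. , 222.4]), np.int32(283))] green [(array([430. , 221.4]), np.int32(296)), (array([344.2, 221.8]), np.int32(6))]
side red [(array([356.8, 297. ]), np.int32(768))] green [(array([309.5, 224.8]), np.int32(13)), (array([383.2, 330.2]), np.int32(935))]
```

View pics/t1.png

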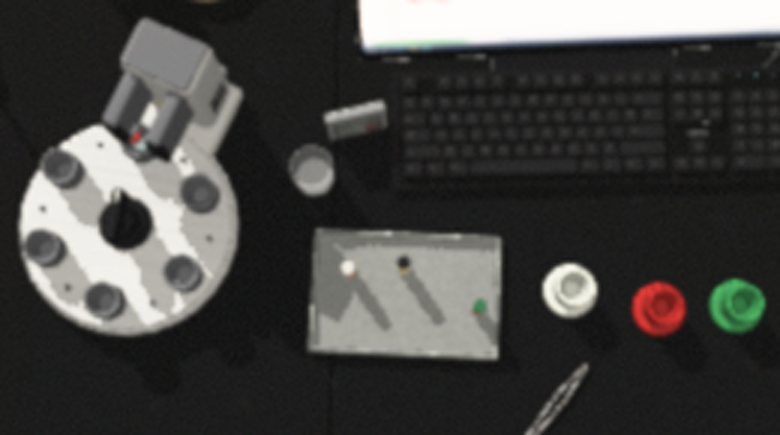

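View pics/s1.png

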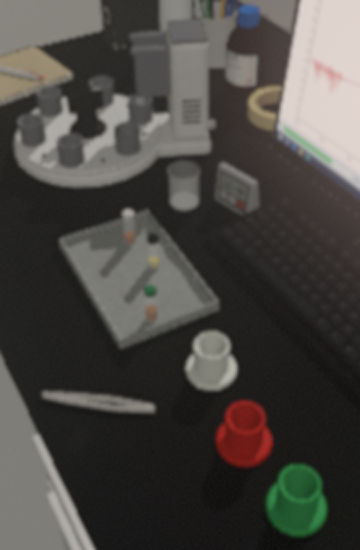

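The crops show the red cap at crop (138,138), between the prong tips. The other five cups are empty. White, black and green caps are at (348,268), (404,264) and (480,306). I'll convert all of these to positions.

```bash
python3 - <<'E'
from h import *
from scipy.optimize import least_squares
f=lambda u,v:(185+(u+.5)/3-.5,120+(v+.5)/3-.5)
cups=np.array([pt("top",*f(*c),.070)[:2] for c in[(64,166),(200,192),(183,271),(104,299),(45,246)]])
red=pt("top",*f(138,137),.085)[:2]
def res(p):
    # cup1 is ccw from cup0 (left in image), ordering: idx 64->1, 46->2,104->3,183->4,200->5
    k=np.array([1,5,4,3,2]);a=p[2]+k*np.pi/3
    return (p[:2]+.085*np.c_[np.cos(a),np.sin(a)]-cups).ravel()
r=least_squares(res,[*cups.mean(0),0]);print("axis",r.x[:2],"cup0 deg",np.degrees(r.x[2]),"res mm",(r.fun*1000).round(1))
c=r.x[:2];print("red",red,"deg",np.degrees(np.arctan2(*(red-c)[::-1])),np.linalg.norm(red-c))
print("knob",pt("top",*f(127,220),.09))
for n,u in(("white",(348,268)),("black",(404,263)),("green",(480,306))):print(n,pt("top",*f(*u),.052))
for n,u in(("sw",(573,285)),("sr",(661,303)),("sg",(741,300))):print(n,pt("top",*f(*u),.044))
# prong/tower
for u,z in(((142,18),.19),((212,58),.19),((122,60),.19),((190,97),.19)):print("tower corner",pt("top",*f(*u),z)[:2])
# side check for caps, rims
g=lambda u,v:(235+u/2,80+v/2)
for n,u,z in(("white",(128,213),.052),("black",(153,237),.052),("green",(151,290),.052),("sw",(212,342),.044),("sr",(246,414),.044),("sg",(302,480),.044)):print("side",n,pt("side",*g(*u),z))
im=cv2.imread("pics/top0.png");crop(im,205,115,275,180,10,"pics/t2.png")
E
```

```text
axis [0.54822635 0.24397144] cup0 deg -10.189843765979258 res mm [ 0.4  1.5  0.4 -1.5 -1.  -1.  -0.3 -0.5  0.6  1.4]
red [0.63094381 0.22893526] deg -10.302593723615848 0.08407297610134948
knob [0.54356522 0.23543034 0.09      ]
white [0.50110592 0.01183194 0.052     ]
black [ 0.5068691  -0.04632718  0.052     ]
green [ 0.46279053 -0.12537734  0.052     ]
sw [ 0.48633944 -0.2230726   0.044     ]
sr [ 0.46832964 -0.31465737  0.044     ]
sg [ 0.47221232 -0.39831554  0.044     ]
tower corner [0.72510691 0.20862398]
tower corner [0.6859909  0.13996511]
tower corner [0.6831284  0.22600973]
tower corner [0.6473527 0.1596578]
side white [0.50226941 0.00866946 0.052     ]
side black [ 0.50814095 -0.04902446  0.052     ]
side green [ 0.46350643 -0.12893673  0.052     ]
side sw [ 0.4870809  -0.22372818  0.044     ]
side sr [ 0.46828148 -0.31830036  0.044     ]
side sg [ 0.4730769  -0.40225318  0.044     ]
```

View pics/t2.png

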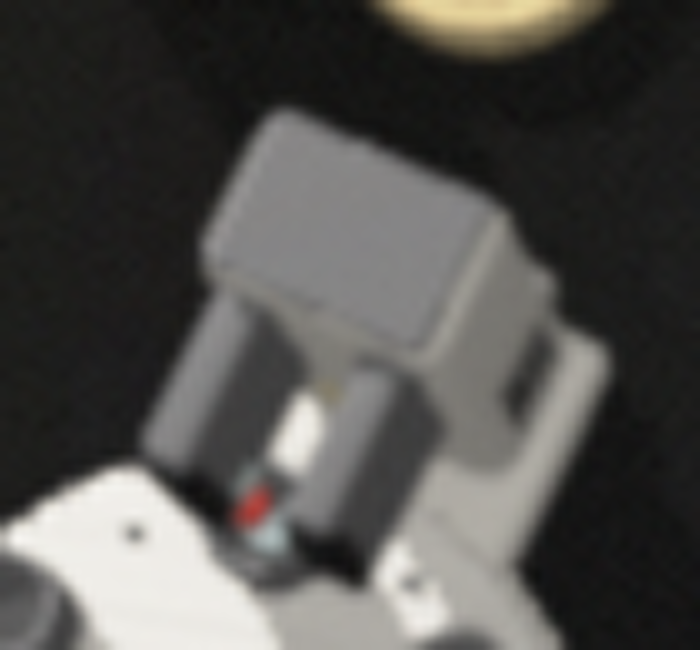

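The zoom shows the tower top, with corners at crop (283,108), (510,210), (430,360) and (208,245). Two prongs run down-left from it, and the red cap at (253,508) sits between them.

```bash
python3 - <<'E'
from h import *
f=lambda u,v,z:pt("top",205+(u-4.5)/10,115+(v-4.5)/10,z)[:2]
q=[f(*u,.19) for u in((283,108),(510,210),(430,360),(208,245))]
A=lambda d:np.degrees(np.arctan2(d[1],d[0]))
print("sides",A(q[0]-q[3]),A(q[1]-q[2]),"ends+90",A(q[1]-q[0])+90,A(q[2]-q[3])+90, [np.linalg.norm(a) for a in(q[0]-q[3],q[1]-q[2],q[1]-q[0],q[2]-q[3])])
c=np.array([.5482,.2440])
for n,p in(("towermid",np.mean(q,0)),("front",(q[2]+q[3])/2)):print(n,p-c,A(p-c))
L=f(165,455,.176);R=f(327,522,.176);M=(L+R)/2
print("prong fronts",L,R,"gap",np.linalg.norm(L-R),"mid from axis",M-c,A(M-c),np.linalg.norm(M-c))
print("prong dir",A(f(235,302,.176)-L),A(f(372,368,.176)-R), "front normal",A(R-L)+90)
for z in(.19,):
  for a in(-20,-25,-30):
    pass
im=cv2.imread("pics/side0.png");crop(im,235,80,350,180,7,"pics/s2.png")
E
```

```text
sides -25.745988331692022 -25.622828625572875 ends+90 -24.143594687579437 -27.182863571277707 [np.float64(0.045655951360818556), np.float64(0.049525634779342985), np.float64(0.07290938058352547), np.float64(0.07301028404629183)]
towermid [ 0.14152743 -0.06074271] -23.228712610626342
front [ 0.1200827  -0.05043039] -22.78064489074155
prong fronts [0.62624604 0.23872305] [0.60696002 0.19129343] gap 0.0512007831623752 mid from axis [ 0.06840303 -0.02899176] -22.969045635191925 0.07429331703594148
prong dir -21.712023035462817 -13.772933068653254 front normal -22.12783899355918
```

View pics/s2.png

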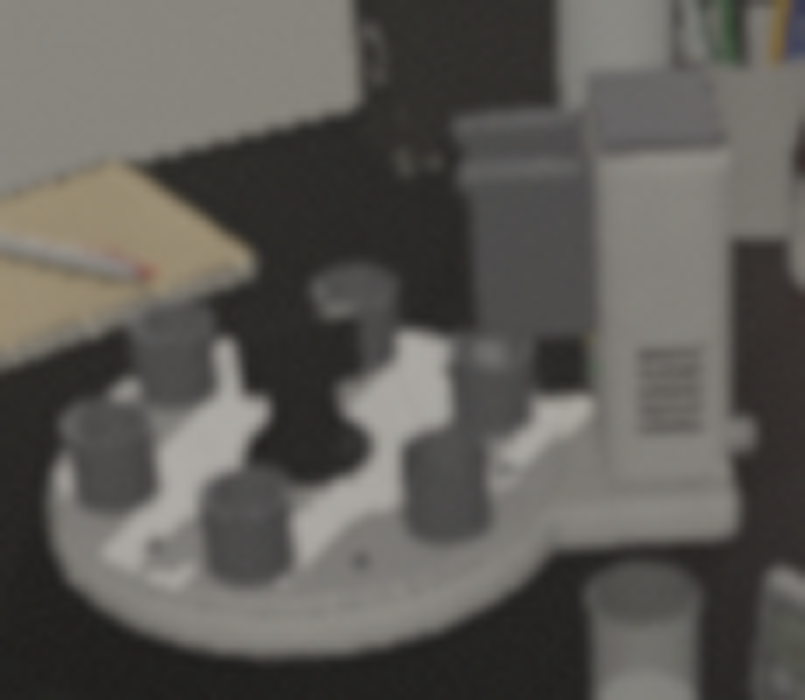

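Tower direction comes out at about −23.5° in world, and the red cup at −10°, so red is about 13° beside the fork. Before moving near the prongs I need to know which way the gripper body is long.

```bash
cat >> h.py <<'E'
from scipy.spatial.transform import Rotation as Ro
def Rt():
    s=robot.observe();return Ro.from_euler("xyz",s["tool_rot"]).as_matrix(),s["tool_pos"],s
def go(x,y,z=None,jaw=None):
    """shift in tool axes to reach world TCP x,y,z and tool-x twist to bring jaw axis to angle (deg, mod 180), world"""
    R,p,s=Rt();d=R.T@(np.array([x,y,p[2] if z is None else z])-p)
    out=[np.round(d,4).tolist()]
    if jaw is not None:
        cur=np.arctan2(R[1,2],R[0,2]);dl=(np.radians(jaw)-cur+np.pi/2)%np.pi-np.pi/2
        out.append(("twist x (world turn %.1f deg)"%np.degrees(dl),round(-dl,4),"q6",round(s["qpos"][5],2)))
    print("TCP",p.round(4),"t",round(s["time"],2),"F",s["contact_force"].round(1),"open",round(s["opening"],4),"jawdeg",round(np.degrees(np.arctan2(R[1,2],R[0,2])),1),"tilt",np.round(R[:,0],3),"q",s["qpos"].round(2));print(*out)
E
python3 - <<'E'
from h import *
go(.2,.5,.25,66)
R,p,s=Rt()
for n in("side",):
    im=cv2.imread(f"pics/{n}0.png")
    for a,b,col in((95,37.5,(0,0,255)),(37.5,95,(0,255,0))):
        q=[px(n,p+R@np.array([-.041,y*b/1e3,z*a/1e3])) for y,z in((1,1),(1,-1),(-1,-1),(-1,1))]
        cv2.polylines(im,[np.int32(np.round(np.array(q)*8))],True,col,1,shift=3)
    c=np.int32(px(n,p));print(c);crop(im,max(0,c[0]-60),0,c[0]+60,120,5,"pics/g.png")
E
```

```text
TCP [0.1964 0.4865 0.2511] t 0.1 F [-0.   1.   0.1] open 0.0917 jawdeg 68.0 tilt [-0.001 -0.001 -1.   ] q [ 1.04  0.34  1.52  0.    1.28 -0.15]
[0.0011, 0.0017, 0.0138] ('twist x (world turn -2.0 deg)', np.float64(0.0351), 'q6', np.float64(-0.15))
[120  73]
```

View pics/g.png

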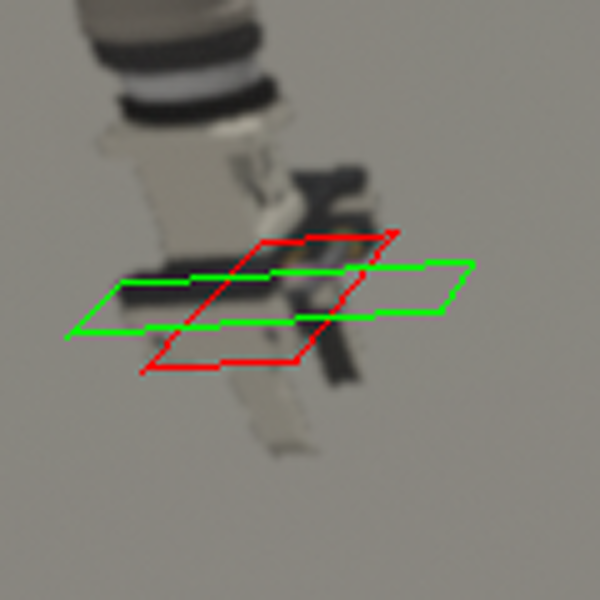

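The outline fits with 190 mm lying along the jaws. I'll keep the jaws square to the fork, at about 66.5°, and push the far half of the bar with shut fingers to turn red counterclockwise by about 72°.

```bash
python3 - <<'E'
from h import *
go(.536,.283,.20,66.5)
R,p,s=Rt();a=np.array([.5482,.2440]);j=np.radians(66.5);prev=None
u=lambda t:np.array([np.cos(t),np.sin(t)])
for th,r in((-10.2,19),(0,18),(15,17),(30,15),(45,14),(55,14),(62,14)):
    t=np.radians(th);n=u(t+np.pi/2);f=t+np.pi/2-j;h=19*abs(np.cos(f))+9.5*abs(np.sin(f))
    print(th,(a+(r*u(t+np.pi)+(6.5+h)*n)/1e3).round(4))
E
```

```text
TCP [0.1964 0.4865 0.2511] t 0.1 F [-0.   1.   0.1] open 0.0917 jawdeg 68.0 tilt [-0.001 -0.001 -1.   ] q [ 1.04  0.34  1.52  0.    1.28 -0.15]
[0.0511, -0.3911, -0.0615] ('twist x (world turn -1.5 deg)', np.float64(0.0263), 'q6', np.float64(-0.15))
-10.2 [0.5343 0.2741]
0 [0.5302 0.2717]
15 [0.5247 0.266 ]
30 [0.5225 0.2585]
45 [0.5225 0.2499]
55 [0.5241 0.2438]
62 [0.5262 0.2398]
```

```bash

python3 -m creep '[{"translation":[0.01,-0.05,-0.008],"twist":[0.026,0,0],"hand":0},{"translation":[0.02,-0.1,-0.016],"twist":[0.026,0,0],"hand":0},{"translation":[0.03,-0.15,-0.024],"twist":[0.026,0,0],"hand":0},{"translation":[0.04,-0.195,-0.031],"twist":[0.026,0,0],"hand":0},{"translation":[0.05,-0.24,-0.038],"twist":[0.026,0,0],"hand":0}]' 20
python3 - <<'E'
from h import *
go(.536,.283,.20,66.5)
E
```

```text
time: 0.6
tool_pos: [0.4061, 0.36, 0.2004]
tool_rot: [2.899, 1.569, -2.223]
contact_force: [0.3, 1.3, 0.2]
opening: 0.056
TCP [0.4061 0.36   0.2004] t 0.6 F [0.3 1.3 0.2] open 0.056 jawdeg 66.5 tilt [-0.001 -0.001 -1.   ] q [ 0.58  0.42  1.55 -0.    1.17 -0.58]
[0.0004, -0.1498, -0.0188] ('twist x (world turn -0.0 deg)', np.float64(0.0003), 'q6', np.float64(-0.58))
```

```bash

python3 -m creep '[{"translation":[0,-0.05,-0.006],"twist":[0,0,0],"hand":0},{"translation":[0,-0.1,-0.012],"twist":[0,0,0],"hand":0},{"translation":[0.0,-0.15,-0.019],"twist":[0,0,0],"hand":0},{"translation":[0.04,-0.15,-0.019],"twist":[0,0,0],"hand":0},{"translation":[0.075,-0.15,-0.019],"twist":[0,0,0],"hand":0}]'
python3 - <<'E'
from h import *
go(.536,.283,.105,66.5)
R,p,s=Rt()
for x,y in((.5343,.2741),(.5302,.2717),(.5247,.266),(.5225,.2585),(.5225,.2499),(.5241,.2438),(.5262,.2398)): print((R.T@(np.array([x,y,.105])-p)).round(4))
E
```

```text
time: 1.1
tool_pos: [0.5377, 0.2811, 0.1241]
tool_rot: [-2.775, 1.57, -1.618]
contact_force: [-0.7, 0.6, -0.3]
opening: 0.0164
TCP [0.5377 0.2811 0.1241] t 1.1 F [-0.7  0.6 -0.3] open 0.0164 jawdeg 66.3 tilt [-0.    -0.001 -1.   ] q [ 0.36  0.61  1.45 -0.    1.08 -0.8 ]
[0.0191, 0.0023, 0.0011] ('twist x (world turn 0.2 deg)', np.float64(-0.0029), 'q6', np.float64(-0.8))
[ 0.0191  0.0003 -0.0077]
[ 0.0191  0.0031 -0.0115]
[ 0.0191  0.0058 -0.019 ]
[ 0.0192  0.0048 -0.0267]
[ 0.0192  0.0014 -0.0346]
[ 0.0192 -0.0025 -0.0396]
[ 0.0192 -0.0061 -0.0424]
```

```bash

python3 -m creep '[{"translation":[0.01,0.002,0.001],"twist":[0,0,0],"hand":0},{"translation":[0.019,0.002,0.001],"twist":[0,0,0],"hand":0},{"translation":[0.019,0.002,0.001],"twist":[0,0,0],"hand":0},{"translation":[0.019,0.001,-0.004],"twist":[0,0,0],"hand":0},{"translation":[0.019,0.001,-0.008],"twist":[0,0,0],"hand":0}]'
python3 - <<'E'
from h import *
go(.536,.283,.105,66.5)
R,p,s=Rt()
for x,y in((.5302,.2717),(.5247,.266),(.5225,.2585),(.5225,.2499),(.5241,.2438),(.5262,.2398)): print((R.T@(np.array([x,y,.105])-p)).round(4))
crop(robot.read_camera("top"),195,140,275,240,6,"pics/p1.png")
E
```

```text
time: 1.6
tool_pos: [0.5337, 0.2761, 0.1059]
tool_rot: [-0.145, 1.567, 1.013]
contact_force: [1.1, 9.8, -5.6]
opening: 0.0002
TCP [0.5337 0.2761 0.1059] t 1.6 F [ 1.1  9.8 -5.6] open 0.0002 jawdeg 66.3 tilt [ 0.002  0.003 -1.   ] q [ 0.35  0.62  1.49  0.    1.03 -0.81]
[0.0009, 0.0007, 0.0072] ('twist x (world turn 0.2 deg)', np.float64(-0.0027), 'q6', np.float64(-0.81))
[ 0.0008  0.0015 -0.0055]
[ 0.0008  0.0042 -0.0129]
[ 0.0008  0.0032 -0.0206]
[ 0.0008 -0.0002 -0.0285]
[ 0.0007 -0.0042 -0.0335]
[ 0.0007 -0.0077 -0.0363]
```

View pics/p1.png

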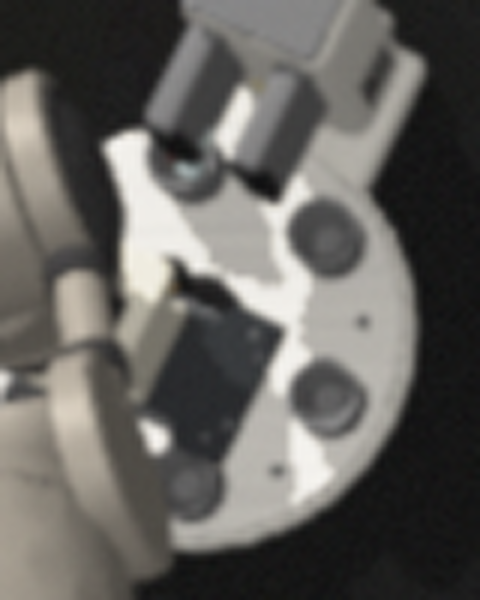

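Contact made: the cup under the fork has already moved left in the picture, to crop (185,165). I'll continue the push.

```bash

python3 -m creep '[{"translation":[0.0,0.0015,-0.0055],"twist":[0,0,0],"hand":0},{"translation":[0,0.003,-0.009],"twist":[0,0,0],"hand":0},{"translation":[0,0.004,-0.013],"twist":[0,0,0],"hand":0},{"translation":[0,0.004,-0.017],"twist":[0,0,0],"hand":0},{"translation":[0,0.003,-0.0206],"twist":[0,0,0],"hand":0}]'
python3 -m creep '[{"translation":[0.0,-0.001,-0.004],"twist":[0,0,0],"hand":0},{"translation":[0,-0.003,-0.008],"twist":[0,0,0],"hand":0},{"translation":[0,-0.005,-0.011],"twist":[0,0,0],"hand":0},{"translation":[0,-0.007,-0.013],"twist":[0,0,0],"hand":0},{"translation":[0,-0.0105,-0.0155],"twist":[0,0,0],"hand":0}]'
python3 - <<'E'
from h import *
go(.5262,.2398,.105,66.5)
crop(robot.read_camera("side"),235,100,335,180,6,"pics/p2.png")
im=robot.read_camera("top");cv2.imwrite("pics/p2t.png",im)
E
```

```text
time: 2.15
tool_pos: [0.5216, 0.257, 0.1061]
tool_rot: [0.343, 1.57, 1.502]
contact_force: [-2.3, 3.8, 0.4]
opening: 0.0004
time: 2.65
tool_pos: [0.5249, 0.2384, 0.1059]
tool_rot: [0.929, 1.569, 2.088]
contact_force: [-2.6, 3.6, 0.4]
opening: 0.0006
TCP [0.5249 0.2384 0.1059] t 2.65 F [-2.6  3.6  0.4] open 0.0006 jawdeg 66.4 tilt [-0.001  0.001 -1.   ] q [ 0.29  0.58  1.57  0.    0.99 -0.87]
[0.0009, -0.0007, 0.0018] ('twist x (world turn 0.1 deg)', np.float64(-0.0024), 'q6', np.float64(-0.87))
```

View pics/p2.png

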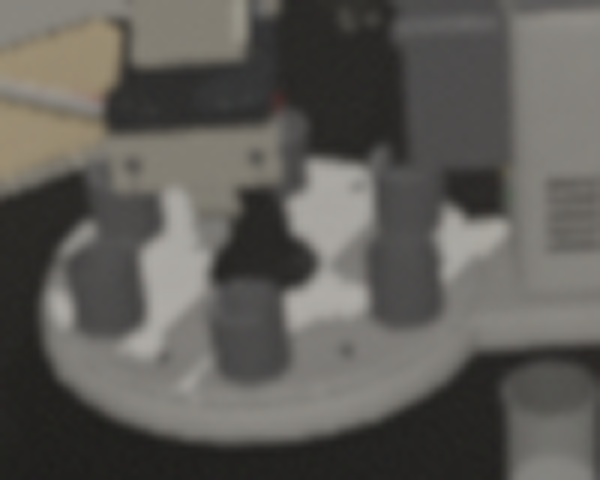

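```bash

python3 -m creep '[{"translation":[-0.005,0.005,0.004],"twist":[0,0,0],"hand":0},{"translation":[-0.05,0.005,0.004],"twist":[0,0,0],"hand":25},{"translation":[-0.095,0.005,0.004],"twist":[0,0,0],"hand":40},{"translation":[-0.12,0.03,-0.03],"twist":[0,0,0],"hand":40},{"translation":[-0.13,0.06,-0.07],"twist":[0,0,0],"hand":40}]'
python3 -m creep '[{"translation":[0,0.01,-0.045],"twist":[0,0,0],"hand":40},{"translation":[0,0.02,-0.09],"twist":[0,0,0],"hand":40},{"translation":[0,0.02,-0.1],"twist":[0,0,0],"hand":40}]'
python3 - <<'E'
from h import *
go(.588,.319,.2,66.5)
im=robot.read_camera("top");cv2.imwrite("pics/p3t.png",im);crop(im,185,125,285,240,5,"pics/p3.png")
E
```

```text
time: 3.25
tool_pos: [0.4447, 0.1983, 0.2389]
tool_rot: [-1.01, 1.563, 0.149]
contact_force: [-0.2, -0.8, -0.7]
opening: 0.0279
time: 3.55
tool_pos: [0.3835, 0.1126, 0.2389]
tool_rot: [-1.181, 1.563, -0.023]
contact_force: [0.2, 0.8, 0.0]
opening: 0.0369
TCP [0.3835 0.1126 0.2389] t 3.55 F [0.2 0.8 0. ] open 0.0369 jawdeg 66.3 tilt [ 0.008 -0.    -1.   ] q [ 0.09  0.12  1.86 -0.    1.15 -1.06]
[0.0405, -0.1042, 0.271] ('twist x (world turn 0.2 deg)', np.float64(-0.0029), 'q6', np.float64(-1.06))
```

View pics/p3.png

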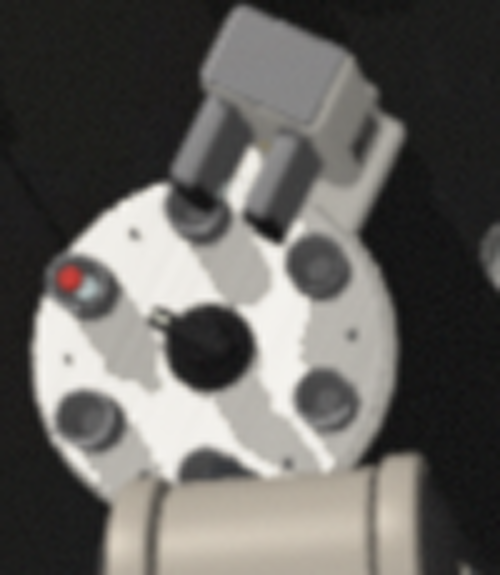

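Red is now at crop (70,278), well clear of the fork. The white mark is at (160,320).

```bash
python3 - <<'E'
from h import *
from scipy.optimize import least_squares
f=lambda u,v,z:pt("top",185+(u+.5)/5-.5,125+(v+.5)/5-.5,z)[:2]
cups=np.array([f(*c,.07) for c in((83,286),(90,416),(327,396),(320,263),(198,211))]);k=np.array([0,1,3,4,5])
def res(p):
    a=p[2]+k*np.pi/3;return (p[:2]+.085*np.c_[np.cos(a),np.sin(a)]-cups).ravel()
r=least_squares(res,[.548,.244,1]);print(r.x[:2],np.degrees(r.x[2]),(r.fun*1e3).round(1))
red=f(70,278,.086);print("red",red);c=r.x[:2]
a=r.x[2];print("cup0",c+.085*np.array([np.cos(a),np.sin(a)]))
go(*red,.2,66.5)
E
```

```text
[0.54729425 0.24383852] 65.72310939062268 [ 1.2  0.2 -2.3  0.3 -1.3 -1.1 -0.1  0.2  2.5  0.4]
red [0.58310663 0.32502525]
cup0 [0.58224172 0.3213219 ]
TCP [0.3848 0.1127 0.2391] t 3.6 F [ 0.3 -0.1  0.1] open 0.0364 jawdeg 66.3 tilt [ 0.009 -0.    -1.   ] q [ 0.09  0.12  1.86 -0.    1.15 -1.06]
[0.0409, -0.0959, 0.274] ('twist x (world turn 0.2 deg)', np.float64(-0.0035), 'q6', np.float64(-1.06))
```

```bash

python3 -m creep '[{"translation":[0.0,-0.015,0.046],"twist":[0,0,0],"hand":45},{"translation":[0,-0.03,0.092],"twist":[0,0,0],"hand":45},{"translation":[0,-0.045,0.138],"twist":[0,0,0],"hand":45},{"translation":[0.01,-0.06,0.184],"twist":[0,0,0],"hand":45},{"translation":[0.02,-0.075,0.23],"twist":[0,0,0],"hand":45}]'
python3 -m creep '[{"translation":[0.01,-0.02,0.044],"twist":[0,0,0],"hand":45},{"translation":[0.03,-0.02,0.044],"twist":[0,0,0],"hand":45},{"translation":[0.03,-0.02,0.044],"twist":[0,0,0],"hand":45}]'
python3 - <<'E'
from h import *
go(.583,.323,.099,66.5)
E
```

```text
time: 4.1
tool_pos: [0.548, 0.296, 0.2205]
tool_rot: [-1.104, 1.56, 0.054]
contact_force: [1.2, 0.6, 1.6]
opening: 0.0412
time: 4.4
tool_pos: [0.5837, 0.3297, 0.1862]
tool_rot: [-1.521, 1.565, -0.362]
contact_force: [-0.5, -0.3, 0.1]
opening: 0.0414
TCP [0.5837 0.3297 0.1862] t 4.4 F [-0.5 -0.3  0.1] open 0.0414 jawdeg 66.4 tilt [ 0.005 -0.002 -1.   ] q [ 0.4   0.66  1.17 -0.    1.3  -0.76]
[0.0872, -0.0015, -0.0064] ('twist x (world turn 0.1 deg)', np.float64(-0.0017), 'q6', np.float64(-0.76))
```

```bash

python3 -m creep '[{"translation":[0.03,-0.0015,-0.0064],"twist":[0,0.005,0],"hand":45},{"translation":[0.06,-0.0015,-0.0064],"twist":[0,0.005,0],"hand":45},{"translation":[0.087,-0.0015,-0.0064],"twist":[0,0.005,0],"hand":45},{"translation":[0.087,-0.0015,-0.0064],"twist":[0,0.005,0],"hand":45}]'
python3 -m creep '[{"translation":[0,0,0],"twist":[0,0,0],"hand":5},{"translation":[0,0,0],"twist":[0,0,0],"hand":5},{"translation":[0,0,0],"twist":[0,0,0],"hand":5},{"translation":[0,0,0],"twist":[0,0,0],"hand":5}]' 12
python3 - <<'E'
from h import *
go(.583,.323,.099,66.5)
E
```

```text
time: 4.8
tool_pos: [0.5818, 0.3227, 0.0975]
tool_rot: [-2.724, 1.563, -1.565]
contact_force: [0.2, -0.6, 0.1]
opening: 0.0413
time: 5.2
tool_pos: [0.5823, 0.3231, 0.0988]
tool_rot: [-2.438, 1.564, -1.279]
contact_force: [0.3, 1.7, 1.8]
opening: 0.0152
TCP [0.5823 0.3231 0.0988] t 5.2 F [0.3 1.7 1.8] open 0.0152 jawdeg 66.4 tilt [ 0.002 -0.007 -1.   ] q [ 0.39  0.74  1.28 -0.01  1.12 -0.76]
[-0.0002, -0.0007, 0.0002] ('twist x (world turn 0.1 deg)', np.float64(-0.0023), 'q6', np.float64(-0.76))
```

```bash

cat >> h.py <<'E'
_go=go
def go(x,y,z=None,jaw=None):
    _go(x,y,z,jaw);R,p,s=Rt();print("level twist",(R.T@np.cross(R[:,0],[0,0,-1])).round(4))
E
python3 -m creep '[{"translation":[-0.015,0,0],"twist":[0,0,0],"hand":5},{"translation":[-0.04,0,0],"twist":[0,0,0],"hand":5},{"translation":[-0.08,0,0],"twist":[0,0,0],"hand":5},{"translation":[-0.12,0,0],"twist":[0,0,0],"hand":5},{"translation":[-0.15,0,0],"twist":[0,0,0],"hand":5}]'
python3 - <<'E'
from h import *
go(.468,-.3165,.2,66.5)
crop(robot.read_camera("side"),215,60,335,180,5,"pics/p4.png")
E
```

```text
time: 5.7
tool_pos: [0.5823, 0.3241, 0.2534]
tool_rot: [-1.908, 1.563, -0.749]
contact_force: [0.7, 1.0, -0.0]
opening: 0.0152
TCP [0.5823 0.3241 0.2534] t 5.7 F [ 0.7  1.  -0. ] open 0.0152 jawdeg 66.4 tilt [ 0.006 -0.005 -1.   ] q [ 0.4   0.61  1.08 -0.01  1.45 -0.76]
[0.0562, -0.1517, -0.6326] ('twist x (world turn 0.1 deg)', np.float64(-0.0023), 'q6', np.float64(-0.76))
level twist [ 0.     -0.0026  0.0075]
```

View pics/p4.png

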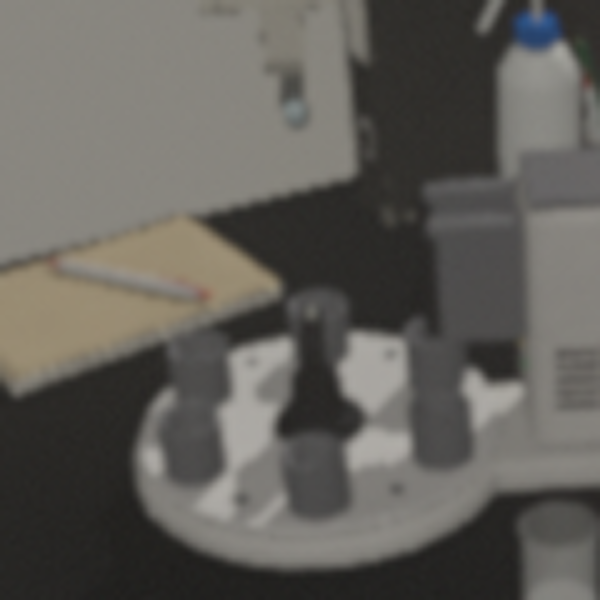

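Vial held, seen below the fingers at (293,110). Carrying it to the red stand.

```bash

python3 -m creep '[{"translation":[0,-0.01,-0.046],"twist":[0,-0.002,0.007],"hand":5},{"translation":[0,-0.02,-0.092],"twist":[0,-0.002,0.007],"hand":5},{"translation":[0,-0.03,-0.138],"twist":[0,-0.002,0.007],"hand":5},{"translation":[0,-0.042,-0.184],"twist":[0,-0.002,0.007],"hand":5},{"translation":[0,-0.053,-0.23],"twist":[0,-0.002,0.007],"hand":5}]'
python3 -m creep '[{"translation":[0,-0.01,-0.046],"twist":[0,0,0],"hand":5},{"translation":[0,-0.02,-0.092],"twist":[0,0,0],"hand":5},{"translation":[0,-0.03,-0.138],"twist":[0,0,0],"hand":5},{"translation":[0,-0.04,-0.184],"twist":[0,0,0],"hand":5},{"translation":[0,-0.05,-0.23],"twist":[0,0,0],"hand":5}]'
python3 - <<'E'
from h import *
go(.468,-.3165,.15,66.5)
E
```

```text
time: 6.25
tool_pos: [0.5394, 0.0911, 0.26]
tool_rot: [-0.922, 1.561, 0.237]
contact_force: [0.4, 0.2, 0.2]
opening: 0.0152
time: 6.75
tool_pos: [0.4923, -0.1415, 0.2604]
tool_rot: [-1.024, 1.56, 0.135]
contact_force: [1.9, -0.0, -0.4]
opening: 0.0151
TCP [ 0.4923 -0.1415  0.2604] t 6.75 F [ 1.9 -0.  -0.4] open 0.0151 jawdeg 66.4 tilt [ 0.01   0.001 -1.   ] q [-0.43  0.31  1.55  0.01  1.28 -1.59]
[0.1099, -0.0468, -0.1707] ('twist x (world turn 0.1 deg)', np.float64(-0.0018), 'q6', np.float64(-1.59))
level twist [0.     0.0054 0.009 ]
```

```bash

python3 -m creep '[{"translation":[0,-0.012,-0.046],"twist":[0,0.005,0.009],"hand":5},{"translation":[0,-0.024,-0.092],"twist":[0,0.005,0.009],"hand":5},{"translation":[0.03,-0.036,-0.138],"twist":[0,0.005,0.009],"hand":5},{"translation":[0.07,-0.047,-0.171],"twist":[0,0.005,0.009],"hand":5},{"translation":[0.11,-0.047,-0.171],"twist":[0,0.005,0.009],"hand":5}]'
python3 -m creep '[{"translation":[0,0,0],"twist":[0,0,0],"hand":5},{"translation":[0,0,0],"twist":[0,0,0],"hand":5}]'
python3 - <<'E'
from h import *
go(.468,-.3165,.075,66.5)
crop(robot.read_camera("side"),300,200,420,360,4,"pics/p5.png")
E
```

```text
time: 7.25
tool_pos: [0.4682, -0.3216, 0.1513]
tool_rot: [-1.976, 1.564, -0.821]
contact_force: [0.2, 0.0, -1.1]
opening: 0.0151
time: 7.45
tool_pos: [0.4683, -0.322, 0.1526]
tool_rot: [-1.985, 1.564, -0.83]
contact_force: [-0.1, -0.1, -0.8]
opening: 0.0148
TCP [ 0.4683 -0.322   0.1526] t 7.45 F [-0.1 -0.1 -0.8] open 0.0148 jawdeg 66.2 tilt [ 0.005 -0.005 -1.   ] q [-0.74  0.51  1.55 -0.    1.08 -1.89]
[0.0776, 0.003, 0.0052] ('twist x (world turn 0.3 deg)', np.float64(-0.006), 'q6', np.float64(-1.89))
level twist [ 0.     -0.0028  0.0064]
```

View pics/p5.png

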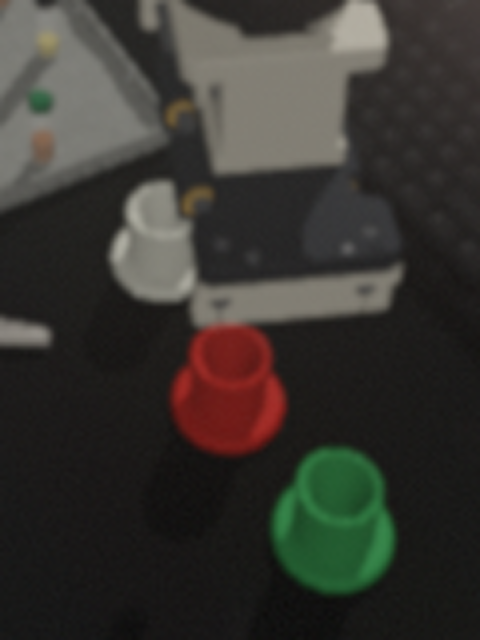

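```bash

python3 -m creep '[{"translation":[0.02,0.003,0.0052],"twist":[-0.005,-0.003,0.006],"hand":5},{"translation":[0.04,0.003,0.0052],"twist":[-0.005,-0.003,0.006],"hand":5},{"translation":[0.06,0.003,0.0052],"twist":[-0.005,-0.003,0.006],"hand":5},{"translation":[0.073,0.003,0.0052],"twist":[-0.005,-0.003,0.006],"hand":5},{"translation":[0.078,0.003,0.0052],"twist":[-0.005,-0.003,0.006],"hand":5}]'
python3 - <<'E'
from h import *
go(.468,-.3165,.075,66.5)
E
```

```text
time: 8.0
tool_pos: [0.4697, -0.3165, 0.0769]
tool_rot: [-1.863, 1.566, -0.701]
contact_force: [-0.5, -0.0, -0.3]
opening: 0.0143
TCP [ 0.4697 -0.3165  0.0769] t 8.0 F [-0.5 -0.  -0.3] open 0.0143 jawdeg 66.6 tilt [ 0.004 -0.003 -1.   ] q [-0.73  0.61  1.62  0.    0.91 -1.89]
[0.0019, 0.0016, -0.0007] ('twist x (world turn -0.1 deg)', np.float64(0.001), 'q6', np.float64(-1.89))
level twist [ 0.     -0.0014  0.0048]
```

```bash

python3 -m creep '[{"translation":[0.003,0.001,0],"twist":[0,0,0],"hand":5},{"translation":[0.003,0.001,0],"twist":[0,0,0],"hand":5},{"translation":[0.003,0.001,0],"twist":[0,0,0],"hand":30},{"translation":[0.003,0.001,0],"twist":[0,0,0],"hand":45},{"translation":[0.003,0.001,0],"twist":[0,0,0],"hand":45}]'
python3 -m creep '[{"translation":[0,0,0],"twist":[0,0,0],"hand":45},{"translation":[-0.03,0,0],"twist":[0,0,0.005],"hand":45},{"translation":[-0.075,0,0],"twist":[0,0,0.005],"hand":45},{"translation":[-0.1,0,0],"twist":[0,0,0.005],"hand":45},{"translation":[-0.11,0,0],"twist":[0,0,0.005],"hand":45}]'
python3 - <<'E'
from h import *
go(.4632,-.1272,.15,66.5)
im=robot.read_camera("side");cv2.imwrite("pics/s6.png",im)
E
```

```text
time: 8.5
tool_pos: [0.469, -0.3162, 0.0743]
tool_rot: [-1.837, 1.565, -0.676]
contact_force: [0.5, -0.4, 0.1]
opening: 0.0336
time: 9.0
tool_pos: [0.4695, -0.3166, 0.1873]
tool_rot: [-2.081, 1.565, -0.92]
contact_force: [0.0, 0.4, -1.3]
opening: 0.0413
TCP [ 0.4695 -0.3166  0.1873] t 9.0 F [ 0.   0.4 -1.3] open 0.0413 jawdeg 66.6 tilt [ 0.004 -0.005 -1.   ] q [-0.73  0.47  1.51 -0.    1.16 -1.89]
[0.0363, 0.0813, 0.1714] ('twist x (world turn -0.1 deg)', np.float64(0.0009), 'q6', np.float64(-1.89))
level twist [ 0.     -0.0031  0.0055]
```

```bash

python3 -m creep '[{"translation":[0,0.02,0.043],"twist":[0,0,0],"hand":45},{"translation":[0,0.04,0.086],"twist":[0,0,0],"hand":45},{"translation":[0.01,0.06,0.13],"twist":[0,-0.003,0.005],"hand":45},{"translation":[0.036,0.0813,0.1714],"twist":[0,-0.003,0.005],"hand":45},{"translation":[0.036,0.0813,0.1714],"twist":[0,-0.003,0.005],"hand":45}]'
python3 - <<'E'
from h import *
go(.4632,-.1272,.066,66.5)
im=robot.read_camera("side");cv2.imwrite("pics/s7.png",im);crop(im,290,185,420,350,4,"pics/p6.png")
E
```

```text
time: 9.55
tool_pos: [0.4598, -0.1219, 0.1466]
tool_rot: [1.451, 1.561, 2.617]
contact_force: [-0.6, -0.7, -0.2]
opening: 0.0414
TCP [ 0.4598 -0.1219  0.1466] t 9.55 F [-0.6 -0.7 -0.2] open 0.0414 jawdeg 66.8 tilt [-0.008  0.005 -1.   ] q [-0.42  0.38  1.8   0.    0.98 -1.59]
[0.0805, -0.006, -0.0036] ('twist x (world turn -0.3 deg)', np.float64(0.0049), 'q6', np.float64(-1.59))
level twist [ 0.      0.0011 -0.0094]
```

View pics/p6.png

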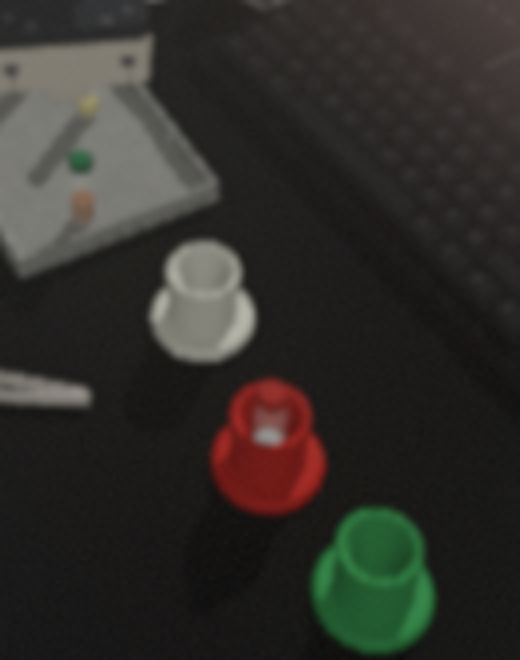

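Red cap appears inside its stand at crop (272,388), with glass below it. I'll check numerically that it stands upright, then descend on green.

```bash
python3 - <<'E'
from h import *
im=cv2.imread("pics/s7.png")
for z in(.061,.051,.044,.035):print(z,(np.array(px("side",(.4683,-.3183,z)))-[290,185])*4)
E
python3 -m creep '[{"translation":[0.03,-0.006,-0.0036],"twist":[0.004,0.001,-0.009],"hand":45},{"translation":[0.05,-0.006,-0.0036],"twist":[0.004,0.001,-0.009],"hand":45},{"translation":[0.07,-0.006,-0.0036],"twist":[0.004,0.001,-0.009],"hand":45},{"translation":[0.08,-0.006,-0.0036],"twist":[0.004,0.001,-0.009],"hand":45},{"translation":[0.08,-0.006,-0.0036],"twist":[0.004,0.001,-0.009],"hand":45}]'
python3 -m creep '[{"translation":[0,0,0],"twist":[0,0,0],"hand":5},{"translation":[0,0,0],"twist":[0,0,0],"hand":5},{"translation":[0,0,0],"twist":[0,0,0],"hand":5},{"translation":[0,0,0],"twist":[0,0,0],"hand":5}]' 12
python3 - <<'E'
from h import *
go(.4632,-.1272,.066,66.5)
E
```

```text
0.061 [273.44566737 386.71389694]
0.051 [272.60860412 399.30409223]
0.044 [272.03155505 407.983437  ]
0.035 [271.30015083 418.98442408]
time: 10.1
tool_pos: [0.4639, -0.1299, 0.0662]
tool_rot: [2.514, 1.57, -2.609]
contact_force: [-0.4, 0.3, 0.6]
opening: 0.0413
time: 10.5
tool_pos: [0.4643, -0.13, 0.0668]
tool_rot: [-2.302, 1.57, -1.142]
contact_force: [-0.5, -0.2, 0.9]
opening: 0.0152
TCP [ 0.4643 -0.13    0.0668] t 10.5 F [-0.5 -0.2  0.9] open 0.0152 jawdeg 66.5 tilt [ 0.    -0.001 -1.   ] q [-0.43  0.51  1.87 -0.    0.77 -1.59]
[0.0008, 0.0021, 0.0021] ('twist x (world turn 0.0 deg)', np.float64(-0.0003), 'q6', np.float64(-1.59))
level twist [ 0.     -0.0008  0.0008]
```

```bash

python3 -m creep '[{"translation":[-0.015,0,0],"twist":[0,0,0],"hand":5},{"translation":[-0.06,0,0],"twist":[0,0,0],"hand":5},{"translation":[-0.1,-0.01,-0.02],"twist":[0,0,0],"hand":5},{"translation":[-0.11,-0.03,-0.062],"twist":[0,0,0],"hand":5},{"translation":[-0.11,-0.05,-0.105],"twist":[0,0,0],"hand":5}]'
python3 -m creep '[{"translation":[0,-0.02,-0.04],"twist":[0,0,0],"hand":5},{"translation":[0,-0.04,-0.08],"twist":[0,0,0],"hand":5},{"translation":[0,-0.06,-0.12],"twist":[0,0,0],"hand":5},{"translation":[0,-0.065,-0.14],"twist":[0,0,0],"hand":5},{"translation":[0,-0.065,-0.14],"twist":[0,0,0],"hand":5}]'
python3 - <<'E'
from h import *
go(.4726,-.400,.075,66.5)
E
```

```text
time: 11.0
tool_pos: [0.4695, -0.2475, 0.1803]
tool_rot: [-1.853, 1.564, -0.691]
contact_force: [0.5, -0.1, -1.2]
opening: 0.015
time: 11.5
tool_pos: [0.4727, -0.4047, 0.1807]
tool_rot: [-1.936, 1.563, -0.777]
contact_force: [0.5, 0.1, -0.5]
opening: 0.0147
TCP [ 0.4727 -0.4047  0.1807] t 11.5 F [ 0.5  0.1 -0.5] open 0.0147 jawdeg 66.4 tilt [ 0.006 -0.006 -1.   ] q [-0.83  0.57  1.35  0.    1.21 -1.99]
[0.1057, 0.0027, 0.0046] ('twist x (world turn 0.1 deg)', np.float64(-0.0011), 'q6', np.float64(-1.99))
level twist [ 0.     -0.0028  0.0074]
```

```bash

python3 -m creep '[{"translation":[0.03,0.003,0.0046],"twist":[0,-0.003,0.007],"hand":5},{"translation":[0.06,0.003,0.0046],"twist":[0,-0.003,0.007],"hand":5},{"translation":[0.085,0.003,0.0046],"twist":[0,-0.003,0.007],"hand":5},{"translation":[0.1,0.003,0.0046],"twist":[0,-0.003,0.007],"hand":5},{"translation":[0.106,0.003,0.0046],"twist":[0,-0.003,0.007],"hand":5}]'
python3 -m creep '[{"translation":[0.002,0,0],"twist":[0,0,0],"hand":5},{"translation":[0.002,0,0],"twist":[0,0,0],"hand":25},{"translation":[0.002,0,0],"twist":[0,0,0],"hand":45},{"translation":[0.002,0,0],"twist":[0,0,0],"hand":45},{"translation":[0.002,0,0],"twist":[0,0,0],"hand":45}]'
python3 -m creep '[{"translation":[-0.03,0,0],"twist":[0,0,0],"hand":45},{"translation":[-0.075,0,0],"twist":[0,0,0],"hand":45},{"translation":[-0.1,0.015,0.03],"twist":[0,0,0],"hand":45},{"translation":[-0.1,0.035,0.07],"twist":[0,0,0],"hand":45},{"translation":[-0.1,0.05,0.11],"twist":[0,0,0],"hand":45}]'
python3 - <<'E'
from h import *
go(.502,.0103,.15,66.5)
E
```

```text
time: 12.0
tool_pos: [0.4721, -0.3985, 0.0735]
tool_rot: [1.093, 1.569, 2.254]
contact_force: [0.1, -0.4, -0.7]
opening: 0.0145
time: 12.5
tool_pos: [0.4723, -0.3985, 0.0721]
tool_rot: [0.871, 1.57, 2.031]
contact_force: [0.0, 0.0, 0.3]
opening: 0.0399
time: 13.0
tool_pos: [0.4701, -0.2768, 0.1734]
tool_rot: [-1.363, 1.569, -0.204]
contact_force: [0.2, -0.2, -0.1]
opening: 0.0409
TCP [ 0.4701 -0.2768  0.1734] t 13.0 F [ 0.2 -0.2 -0.1] open 0.0409 jawdeg 66.4 tilt [ 0.001 -0.    -1.   ] q [-0.67  0.45  1.58  0.    1.1  -1.83]
[0.0234, 0.0857, 0.2759] ('twist x (world turn 0.1 deg)', np.float64(-0.0016), 'q6', np.float64(-1.83))
level twist [0.     0.0003 0.0014]
```

```bash

python3 -m creep '[{"translation":[0,0.014,0.046],"twist":[0,0,0],"hand":45},{"translation":[0,0.028,0.092],"twist":[0,0,0],"hand":45},{"translation":[0,0.042,0.138],"twist":[0,0,0],"hand":45},{"translation":[0,0.057,0.184],"twist":[0,0,0],"hand":45},{"translation":[0.01,0.071,0.23],"twist":[0,0,0],"hand":45}]'
python3 -m creep '[{"translation":[0.01,0.0145,0.046],"twist":[0,0,0],"hand":45},{"translation":[0.01,0.0145,0.046],"twist":[0,0,0],"hand":45}]'
python3 - <<'E'
from h import *
go(.502,.0103,.066,66.5)
im=robot.read_camera("side");cv2.imwrite("pics/s8.png",im)
go(.502,.0103,.066,66.5)
E
```

```text
time: 13.5
tool_pos: [0.4978, -0.0359, 0.1648]
tool_rot: [-1.352, 1.566, -0.193]
contact_force: [1.4, -0.6, -0.5]
opening: 0.0415
time: 13.7
tool_pos: [0.5022, 0.0173, 0.1541]
tool_rot: [-0.896, 1.567, 0.269]
contact_force: [0.7, -0.6, 0.2]
opening: 0.0414
TCP [0.5022 0.0173 0.1541] t 13.7 F [ 0.7 -0.6  0.2] open 0.0414 jawdeg 66.7 tilt [ 0.003  0.001 -1.   ] q [-0.12  0.4   1.73  0.    1.01 -1.28]
[0.0881, -0.0024, -0.0067] ('twist x (world turn -0.2 deg)', np.float64(0.004), 'q6', np.float64(-1.28))
level twist [0.     0.0021 0.0026]
TCP [0.5025 0.0149 0.1545] t 13.75 F [ 0.4 -0.5  0.3] open 0.0416 jawdeg 66.7 tilt [ 0.004 -0.001 -1.   ] q [-0.12  0.4   1.73 -0.    1.01 -1.29]
[0.0885, -0.001, -0.0045] ('twist x (world turn -0.2 deg)', np.float64(0.0032), 'q6', np.float64(-1.29))
level twist [0.     0.0011 0.0038]
```

```bash

python3 -m creep '[{"translation":[0.03,-0.001,-0.0045],"twist":[0.003,0.001,0.004],"hand":45},{"translation":[0.055,-0.001,-0.0045],"twist":[0.003,0.001,0.004],"hand":45},{"translation":[0.075,-0.001,-0.0045],"twist":[0.003,0.001,0.004],"hand":45},{"translation":[0.088,-0.001,-0.0045],"twist":[0.003,0.001,0.004],"hand":45},{"translation":[0.088,-0.001,-0.0045],"twist":[0.003,0.001,0.004],"hand":45}]'
python3 -m creep '[{"translation":[0,0,0],"twist":[0,0,0],"hand":5},{"translation":[0,0,0],"twist":[0,0,0],"hand":5},{"translation":[0,0,0],"twist":[0,0,0],"hand":5},{"translation":[0,0,0],"twist":[0,0,0],"hand":5}]' 12
python3 - <<'E'
from h import *
go(.4867,-.2234,.18,66.5)
E
```

```text
time: 14.25
tool_pos: [0.5011, 0.009, 0.0653]
tool_rot: [1.886, 1.568, 3.045]
contact_force: [0.5, 0.5, 0.2]
opening: 0.0414
time: 14.65
tool_pos: [0.5015, 0.0088, 0.066]
tool_rot: [1.895, 1.569, 3.054]
contact_force: [0.9, -0.3, 1.1]
opening: 0.0146
TCP [0.5015 0.0088 0.066 ] t 14.65 F [ 0.9 -0.3  1.1] open 0.0146 jawdeg 66.4 tilt [-0.002  0.    -1.   ] q [-0.14  0.54  1.81 -0.    0.8  -1.29]
[-0.114, -0.0791, -0.2188] ('twist x (world turn 0.1 deg)', np.float64(-0.0015), 'q6', np.float64(-1.29))
level twist [ 0.     -0.0006 -0.0017]
```

```bash

python3 -m creep '[{"translation":[-0.015,0,0],"twist":[0,0,0],"hand":5},{"translation":[-0.06,0,0],"twist":[0,0,0],"hand":5},{"translation":[-0.105,0,0],"twist":[0,0,0],"hand":5},{"translation":[-0.114,-0.015,-0.04],"twist":[0,0,0],"hand":5},{"translation":[-0.114,-0.031,-0.085],"twist":[0,0,0],"hand":5}]'
python3 -m creep '[{"translation":[0,-0.016,-0.044],"twist":[0,0,0],"hand":5},{"translation":[0,-0.032,-0.088],"twist":[0,0,0],"hand":5},{"translation":[0,-0.047,-0.13],"twist":[0,0,0],"hand":5},{"translation":[0,-0.047,-0.132],"twist":[0,0,0],"hand":5},{"translation":[0,-0.047,-0.132],"twist":[0,0,0],"hand":5}]'
python3 - <<'E'
from h import *
go(.4867,-.2234,.075,66.5)
E
```

```text
time: 15.15
tool_pos: [0.4975, -0.0816, 0.183]
tool_rot: [-1.541, 1.566, -0.377]
contact_force: [0.6, -0.8, -1.1]
opening: 0.015
time: 15.65
tool_pos: [0.4879, -0.2221, 0.1832]
tool_rot: [-1.459, 1.567, -0.298]
contact_force: [0.1, 0.5, -0.3]
opening: 0.015
TCP [ 0.4879 -0.2221  0.1832] t 15.65 F [ 0.1  0.5 -0.3] open 0.015 jawdeg 66.5 tilt [ 0.004 -0.001 -1.   ] q [-0.57  0.42  1.6   0.    1.11 -1.73]
[0.1082, 0.0011, -0.0017] ('twist x (world turn -0.0 deg)', np.float64(0.0002), 'q6', np.float64(-1.73))
level twist [0.     0.0005 0.0042]
```

```bash

python3 -m creep '[{"translation":[0.03,0.001,-0.0017],"twist":[0,0,0.004],"hand":5},{"translation":[0.06,0.001,-0.0017],"twist":[0,0,0.004],"hand":5},{"translation":[0.085,0.001,-0.0017],"twist":[0,0,0.004],"hand":5},{"translation":[0.1,0.001,-0.0017],"twist":[0,0,0.004],"hand":5},{"translation":[0.108,0.001,-0.0017],"twist":[0,0,0.004],"hand":5}]'
python3 -m creep '[{"translation":[0.002,0,0],"twist":[0,0,0],"hand":5},{"translation":[0.002,0,0],"twist":[0,0,0],"hand":25},{"translation":[0.002,0,0],"twist":[0,0,0],"hand":45},{"translation":[0.002,0,0],"twist":[0,0,0],"hand":45},{"translation":[0.002,0,0],"twist":[0,0,0],"hand":45}]'
python3 -m creep '[{"translation":[-0.03,0,0],"twist":[0,0,0],"hand":45},{"translation":[-0.075,0,0],"twist":[0,0,0],"hand":45},{"translation":[-0.09,0.015,0.04],"twist":[0,0,0],"hand":45},{"translation":[-0.09,0.028,0.08],"twist":[0,0,0],"hand":45},{"translation":[-0.09,0.04,0.11],"twist":[0,0,0],"hand":45}]'
python3 - <<'E'
from h import *
go(.5075,-.0485,.15,66.5)
E
```

```text
time: 16.15
tool_pos: [0.4865, -0.2215, 0.0741]
tool_rot: [1.143, 1.569, 2.306]
contact_force: [0.4, 0.2, -0.1]
opening: 0.0144
time: 16.65
tool_pos: [0.4867, -0.2216, 0.0727]
tool_rot: [0.791, 1.57, 1.954]
contact_force: [-0.7, 0.4, 0.4]
opening: 0.0397
time: 17.15
tool_pos: [0.494, -0.1033, 0.164]
tool_rot: [-0.723, 1.569, 0.439]
contact_force: [-0.4, 0.0, -0.5]
opening: 0.0414
TCP [ 0.494  -0.1033  0.164 ] t 17.15 F [-0.4  0.  -0.5] open 0.0414 jawdeg 66.6 tilt [ 0.002  0.001 -1.   ] q [-0.36  0.4   1.71  0.    1.04 -1.52]
[0.014, 0.0093, 0.0556] ('twist x (world turn -0.1 deg)', np.float64(0.0018), 'q6', np.float64(-1.52))
level twist [0.     0.0014 0.0012]
```

```bash

python3 -m creep '[{"translation":[0.005,0.007,0.04],"twist":[0,0,0],"hand":45},{"translation":[0.02,0.0093,0.0556],"twist":[0,0,0],"hand":45},{"translation":[0.045,0.0093,0.0556],"twist":[0,0,0],"hand":45},{"translation":[0.045,0.0093,0.0556],"twist":[0,0,0],"hand":45}]'
python3 - <<'E'
from h import *
go(.5075,-.0485,.066,66.5)
im=robot.read_camera("side");cv2.imwrite("pics/s9.png",im);crop(im,260,175,410,350,4,"pics/p7.png")
for n,p in(("w",(.487,-.2235,.061)),("r",(.4683,-.3183,.061)),("g",(.4726,-.401,.061))):print(n,(np.array(px("side",p))-[260,175])*4)
go(.5075,-.0485,.066,66.5)
E
```

```text
time: 17.55
tool_pos: [0.5059, -0.0474, 0.1169]
tool_rot: [1.423, 1.567, 2.586]
contact_force: [0.3, 0.5, -0.5]
opening: 0.0414
TCP [ 0.5059 -0.0474  0.1169] t 17.55 F [ 0.3  0.5 -0.5] open 0.0414 jawdeg 66.7 tilt [-0.003  0.002 -1.   ] q [-0.25  0.47  1.75  0.    0.93 -1.41]
[0.0509, -0.0021, -0.0004] ('twist x (world turn -0.2 deg)', np.float64(0.003), 'q6', np.float64(-1.41))
level twist [ 0.      0.0006 -0.0039]
w [323.97562984 282.42516869]
r [393.44566737 426.71389694]
g [504.81844647 557.40719836]
TCP [ 0.5067 -0.0481  0.1183] t 17.6 F [0.1 0.6 0.9] open 0.0413 jawdeg 66.6 tilt [-0.001  0.002 -1.   ] q [-0.25  0.46  1.75  0.    0.93 -1.41]
[0.0523, -0.0009, -0.0001] ('twist x (world turn -0.1 deg)', np.float64(0.0022), 'q6', np.float64(-1.41))
level twist [ 0.      0.0009 -0.0017]
```

View pics/p7.png

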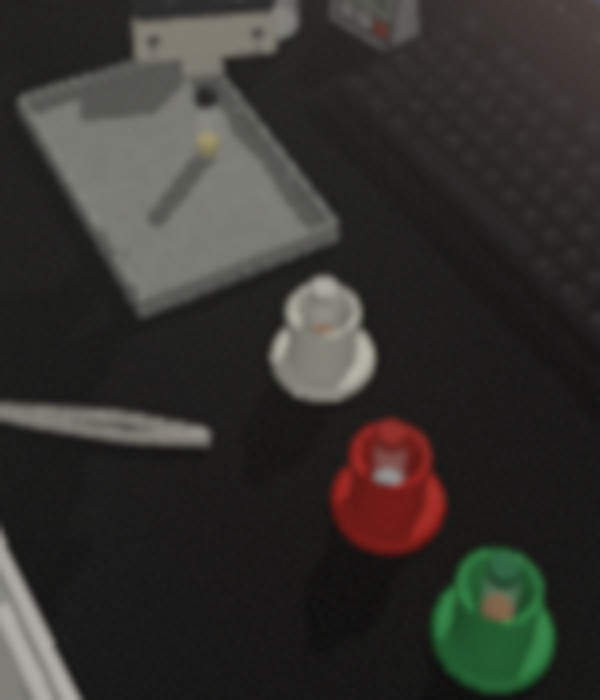

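All three standards are in their stands. White cap at (323,288), red at (392,430) and green at (503,568) all match the predicted upright positions. Next, the black sample.

```bash

python3 -m creep '[{"translation":[0.02,-0.001,0],"twist":[0.002,0.001,-0.002],"hand":45},{"translation":[0.04,-0.001,0],"twist":[0.002,0.001,-0.002],"hand":45},{"translation":[0.052,-0.001,0],"twist":[0.002,0.001,-0.002],"hand":45},{"translation":[0.052,-0.001,0],"twist":[0.002,0.001,-0.002],"hand":45}]'
python3 -m creep '[{"translation":[0,0,0],"twist":[0,0,0],"hand":5},{"translation":[0,0,0],"twist":[0,0,0],"hand":5},{"translation":[0,0,0],"twist":[0,0,0],"hand":5},{"translation":[0,0,0],"twist":[0,0,0],"hand":5}]' 12
python3 -m creep '[{"translation":[-0.015,0,0],"twist":[0,0,0],"hand":5},{"translation":[-0.06,0,0],"twist":[0,0,0],"hand":5},{"translation":[-0.1,0,0],"twist":[0,0,0],"hand":5},{"translation":[-0.14,0,0],"twist":[0,0,0],"hand":5},{"translation":[-0.17,0,0],"twist":[0,0,0],"hand":5}]'
python3 - <<'E'
from h import *
go(.5825,.3225,.2,66.5)
E
```

```text
time: 18.0
tool_pos: [0.5071, -0.0488, 0.0658]
tool_rot: [1.849, 1.569, 3.009]
contact_force: [-0.5, -0.2, 0.6]
opening: 0.0411
time: 18.4
tool_pos: [0.5074, -0.0489, 0.0664]
tool_rot: [2.078, 1.57, -3.045]
contact_force: [0.3, -0.0, 0.9]
opening: 0.015
time: 18.9
tool_pos: [0.5078, -0.0489, 0.2394]
tool_rot: [-1.464, 1.568, -0.304]
contact_force: [0.9, 0.1, -1.0]
opening: 0.0147
TCP [ 0.5078 -0.0489  0.2394] t 18.9 F [ 0.9  0.1 -1. ] open 0.0147 jawdeg 66.5 tilt [ 0.002 -0.001 -1.   ] q [-0.25  0.32  1.59 -0.    1.23 -1.41]
[0.0393, 0.0799, 0.3703] ('twist x (world turn 0.0 deg)', np.float64(-0.0005), 'q6', np.float64(-1.41))
level twist [0.     0.0003 0.0026]
```

```bash

python3 -m creep '[{"translation":[-0.01,0.01,0.046],"twist":[0,0,0.003],"hand":5},{"translation":[-0.02,0.02,0.092],"twist":[0,0,0.003],"hand":5},{"translation":[-0.02,0.032,0.138],"twist":[0,0,0.003],"hand":5},{"translation":[-0.02,0.044,0.184],"twist":[0,0,0.003],"hand":5},{"translation":[-0.02,0.056,0.23],"twist":[0,0,0.003],"hand":5}]'
python3 -m creep '[{"translation":[0,0.008,0.046],"twist":[0,0,0],"hand":5},{"translation":[0,0.016,0.092],"twist":[0,0,0],"hand":5},{"translation":[0.01,0.024,0.138],"twist":[0,0,0],"hand":5},{"translation":[0.04,0.024,0.14],"twist":[0,0,0],"hand":5},{"translation":[0.05,0.024,0.14],"twist":[0,0,0],"hand":5}]'
python3 - <<'E'
from h import *
go(.5825,.3225,.102,66.5)
E
```

```text
time: 19.4
tool_pos: [0.5482, 0.1863, 0.2599]
tool_rot: [-0.419, 1.57, 0.741]
contact_force: [0.2, -1.2, -1.3]
opening: 0.0151
time: 19.9
tool_pos: [0.5805, 0.3252, 0.2064]
tool_rot: [2.355, 1.566, -2.766]
contact_force: [-0.1, -0.5, -1.0]
opening: 0.0153
TCP [0.5805 0.3252 0.2064] t 19.9 F [-0.1 -0.5 -1. ] open 0.0153 jawdeg 66.6 tilt [-0.004 -0.002 -1.   ] q [ 0.4   0.64  1.15  0.    1.35 -0.77]
[0.1044, -0.0032, -0.0013] ('twist x (world turn -0.1 deg)', np.float64(0.0018), 'q6', np.float64(-0.77))
level twist [ 0.     -0.0034 -0.0034]
```

```bash

python3 -m creep '[{"translation":[0.03,-0.003,-0.001],"twist":[0,-0.003,-0.003],"hand":5},{"translation":[0.06,-0.003,-0.001],"twist":[0,-0.003,-0.003],"hand":5},{"translation":[0.085,-0.003,-0.001],"twist":[0,-0.003,-0.003],"hand":5},{"translation":[0.098,-0.003,-0.001],"twist":[0,-0.003,-0.003],"hand":5},{"translation":[0.104,-0.003,-0.001],"twist":[0,-0.003,-0.003],"hand":5}]'
python3 -m creep '[{"translation":[0.003,0,0],"twist":[0,0,0],"hand":5},{"translation":[0.003,0,0],"twist":[0,0,0],"hand":25},{"translation":[0.003,0,0],"twist":[0,0,0],"hand":45},{"translation":[0.003,0,0],"twist":[0,0,0],"hand":45},{"translation":[0.003,0,0],"twist":[0,0,0],"hand":45}]'
python3 -m creep '[{"translation":[-0.03,0,0],"twist":[0,0,0],"hand":45},{"translation":[-0.075,0,0],"twist":[0,0,0],"hand":45},{"translation":[-0.1,0,0],"twist":[0,0,0],"hand":20},{"translation":[-0.1,0,0],"twist":[0,0,0],"hand":0}]'
python3 - <<'E'
from h import *
# reverse push: block on opposite side of far end, bar from 65.7 to about -5 (clockwise)
a=np.array([.5478,.2439]);u=lambda t:np.array([np.cos(t),np.sin(t)])
R,p,s=Rt();go(.5478,.2439,.2,66.5)
E
```

```text
time: 20.4
tool_pos: [0.5829, 0.3227, 0.1025]
tool_rot: [0.106, 1.57, 1.267]
contact_force: [1.8, 2.7, 1.0]
opening: 0.0156
time: 20.9
tool_pos: [0.5829, 0.3225, 0.0998]
tool_rot: [-0.179, 1.57, 0.982]
contact_force: [-0.7, 0.9, -0.6]
opening: 0.0398
time: 21.3
tool_pos: [0.5846, 0.3232, 0.2051]
tool_rot: [-0.745, 1.561, 0.417]
contact_force: [0.8, 0.0, -0.2]
opening: 0.0298
TCP [0.5846 0.3232 0.2051] t 21.3 F [ 0.8  0.  -0.2] open 0.0298 jawdeg 66.6 tilt [ 0.009  0.004 -1.   ] q [ 0.39  0.64  1.16  0.    1.33 -0.77]
[0.0045, 0.0023, -0.0874] ('twist x (world turn -0.1 deg)', np.float64(0.001), 'q6', np.float64(-0.77))
level twist [0.     0.0069 0.0064]
```

Black is seated in cup 0. Next I push the far bar end clockwise, mirroring the first push, with the block's inner corner in contact. After that, closing the square jaws on the bar will align it.

```bash
cat > w.py <<'E'
from h import *
a=np.array([.5478,.2439]);T=np.radians(-23.5);M=np.array([[np.cos(T),-np.sin(T)],[np.sin(T),np.cos(T)]])
def cen(th,cl=0):
    t=np.radians(th);e=-np.array([np.cos(t),np.sin(t)]);n=np.array([np.sin(t),-np.cos(t)])
    return a+M@(16*e+(6.5+cl)*n+np.array([9.5,-19]))/1e3
def rel(x,y,z):
    R,p,s=Rt();return (R.T@(np.array([x,y,z])-p)).round(4)
E
python3 - <<'E'
from w import *
go(*cen(89,9),.2,66.5)
for th in(89,80,70,55,40,25,15,8):print(th,cen(th).round(4),rel(*cen(th),.105))
# tower direction from the first top image
im=cv2.imread("pics/top0.png");b=cv2.GaussianBlur(im,(0,0),.7)
h=b[:,:,:].astype(int);x0,y0=222,122
sub=b[y0:155,x0:262]
g=cv2.cvtColor(sub,cv2.COLOR_BGR2GRAY);print("top grey",g[10:20,14:20].mean())
E
```

```text
TCP [0.5846 0.3232 0.2051] t 21.3 F [ 0.8  0.  -0.2] open 0.0298 jawdeg 66.6 tilt [ 0.009  0.004 -1.   ] q [ 0.39  0.64  1.16  0.    1.33 -0.77]
[0.0044, -0.0224, -0.1227] ('twist x (world turn -0.1 deg)', np.float64(0.001), 'q6', np.float64(-0.77))
level twist [0.     0.0069 0.0064]
89 [0.5482 0.2054] [ 0.0993 -0.0128 -0.1232]
80 [0.5455 0.2058] [ 0.0993 -0.0102 -0.124 ]
70 [0.5426 0.2066] [ 0.0993 -0.0072 -0.1243]
55 [0.5387 0.2088] [ 0.0992 -0.0027 -0.1239]
40 [0.5354 0.2119] [ 0.0992  0.0015 -0.1223]
25 [0.5331 0.2158] [ 0.0992  0.0052 -0.1197]
15 [0.5322 0.2186] [ 0.0992  0.0072 -0.1175]
8 [0.5318 0.2207] [ 0.0992  0.0084 -0.1157]
top grey 133.01666666666668
```

```bash

python3 -m creep '[{"translation":[0,-0.008,-0.045],"twist":[0,0.007,0.006],"hand":0},{"translation":[0,-0.014,-0.09],"twist":[0,0.007,0.006],"hand":0},{"translation":[0,-0.018,-0.123],"twist":[0,0.007,0.006],"hand":0},{"translation":[0,-0.018,-0.123],"twist":[0,0.007,0.006],"hand":0},{"translation":[0,-0.018,-0.123],"twist":[0,0.007,0.006],"hand":0}]' 20
python3 - <<'E'
from w import *
go(*cen(89,6),.105,66.5)
E
```

```text
time: 21.8
tool_pos: [0.552, 0.2027, 0.2039]
tool_rot: [2.227, 1.57, -2.896]
contact_force: [0.0, -0.1, 0.6]
opening: 0.0003
TCP [0.552  0.2027 0.2039] t 21.8 F [ 0.  -0.1  0.6] open 0.0003 jawdeg 66.5 tilt [-0. -0. -1.] q [ 0.22  0.5   1.42 -0.    1.23 -0.94]
[0.0989, -0.0014, 0.0009] ('twist x (world turn 0.0 deg)', np.float64(-0.0006), 'q6', np.float64(-0.94))
level twist [ 0.     -0.0003 -0.0004]
```

```bash

python3 -m creep '[{"translation":[0.03,-0.001,0.001],"twist":[0,0,0],"hand":0},{"translation":[0.06,-0.001,0.001],"twist":[0,0,0],"hand":0},{"translation":[0.085,-0.001,0.001],"twist":[0,0,0],"hand":0},{"translation":[0.099,-0.001,0.001],"twist":[0,0,0],"hand":0},{"translation":[0.099,-0.001,0.001],"twist":[0,0,0],"hand":0}]' 20
python3 - <<'E'
from w import *
go(*cen(89,6),.105,66.5)
for th in(89,80,70,55,40,25,15,8):print(th,rel(*cen(th),.105))
E
```

```text
time: 22.3
tool_pos: [0.5519, 0.2041, 0.102]
tool_rot: [2.17, 1.565, -2.952]
contact_force: [-0.7, -0.5, 0.3]
opening: 0.0005
TCP [0.5519 0.2041 0.102 ] t 22.3 F [-0.7 -0.5  0.3] open 0.0005 jawdeg 66.5 tilt [-0.006 -0.001 -1.   ] q [ 0.22  0.61  1.53  0.    1.01 -0.94]
[-0.003, -0.002, -0.0003] ('twist x (world turn -0.0 deg)', np.float64(0.0007), 'q6', np.float64(-0.94))
level twist [ 0.     -0.0032 -0.0047]
89 [-0.003   0.004  -0.0002]
80 [-0.0029  0.0066 -0.001 ]
70 [-0.0029  0.0095 -0.0014]
55 [-0.0029  0.014  -0.0009]
40 [-0.0029  0.0183  0.0006]
25 [-0.0029  0.0219  0.0032]
15 [-0.0029  0.0239  0.0055]
8 [-0.0029  0.0251  0.0072]
```

```bash

python3 -m creep '[{"translation":[-0.002,0.004,0],"twist":[0,0,0],"hand":0},{"translation":[-0.003,0.0066,-0.001],"twist":[0,0,0],"hand":0},{"translation":[-0.003,0.0095,-0.0014],"twist":[0,0,0],"hand":0},{"translation":[-0.003,0.012,-0.0012],"twist":[0,0,0],"hand":0},{"translation":[-0.003,0.014,-0.001],"twist":[0,0,0],"hand":0}]'
python3 - <<'E'
from w import *
go(*cen(55),.105,66.5)
for th in(55,40,25,15,8):print(th,rel(*cen(th),.105))
E
```

```text
time: 22.8
tool_pos: [0.5391, 0.2091, 0.106]
tool_rot: [2.109, 1.567, -3.013]
contact_force: [3.3, -1.0, 0.4]
opening: 0.0001
TCP [0.5391 0.2091 0.106 ] t 22.8 F [ 3.3 -1.   0.4] open 0.0001 jawdeg 66.5 tilt [-0.004 -0.    -1.   ] q [ 0.24  0.59  1.56  0.    1.   -0.92]
[0.001, 0.0002, -0.0004] ('twist x (world turn -0.0 deg)', np.float64(0.0007), 'q6', np.float64(-0.92))
level twist [ 0.     -0.0019 -0.0032]
55 [ 0.001   0.0002 -0.0004]
40 [0.001  0.0045 0.0012]
25 [0.001  0.0081 0.0038]
15 [0.001  0.0102 0.006 ]
8 [0.001  0.0113 0.0078]
```

```bash

python3 -m creep '[{"translation":[0.001,0.0025,0.0004],"twist":[0,0,0],"hand":0},{"translation":[0.001,0.0045,0.0012],"twist":[0,0,0],"hand":0},{"translation":[0.001,0.0065,0.0025],"twist":[0,0,0],"hand":0},{"translation":[0.001,0.0081,0.0038],"twist":[0,0,0],"hand":0},{"translation":[0.001,0.0095,0.0052],"twist":[0,0,0],"hand":0}]'
python3 -m creep '[{"translation":[0,0.001,0.0012],"twist":[0,0,0],"hand":0},{"translation":[0,0.0015,0.002],"twist":[0,0,0],"hand":0},{"translation":[0,0.0015,0.002],"twist":[0,0,0],"hand":0},{"translation":[0,0.0015,-0.005],"twist":[0,0,0],"hand":0},{"translation":[-0.04,0.0015,-0.006],"twist":[0,0,0],"hand":10}]'
python3 -m creep '[{"translation":[-0.04,0,-0.045],"twist":[0,0,0],"hand":45},{"translation":[-0.08,0.02,-0.09],"twist":[0,0,0],"hand":45},{"translation":[-0.1,0.04,-0.13],"twist":[0,0,0],"hand":45},{"translation":[-0.1,0.05,-0.15],"twist":[0,0,0],"hand":45}]'
python3 - <<'E'
from w import *
go(*a,.2,66.5)
im=robot.read_camera("top");cv2.imwrite("pics/p8t.png",im);crop(im,185,120,275,230,6,"pics/p8.png")
E
```

```text
time: 23.3
tool_pos: [0.5317, 0.2174, 0.1048]
tool_rot: [2.212, 1.565, -2.91]
contact_force: [-0.6, -3.8, 2.4]
opening: 0.0004
time: 23.8
tool_pos: [0.5246, 0.2115, 0.1402]
tool_rot: [2.188, 1.554, -2.934]
contact_force: [0.2, 0.7, 0.2]
opening: 0.0049
time: 24.2
tool_pos: [0.42, 0.0933, 0.2442]
tool_rot: [2.183, 1.557, -2.939]
contact_force: [0.5, -0.9, -0.1]
opening: 0.0358
TCP [0.42   0.0933 0.2442] t 24.2 F [ 0.5 -0.9 -0.1] open 0.0358 jawdeg 66.5 tilt [-0.013 -0.003 -1.   ] q [ 0.04  0.18  1.77 -0.    1.21 -1.12]
[0.042, -0.0578, 0.1894] ('twist x (world turn -0.0 deg)', np.float64(0.0007), 'q6', np.float64(-1.12))
level twist [ 0.     -0.0078 -0.0111]
```

View pics/p8.png

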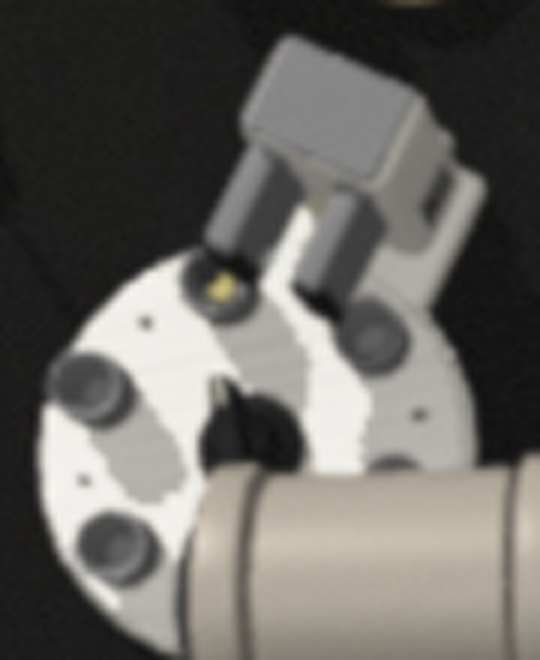

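The sample in cup 0 is at crop (221,285), not yet between the prongs, with the knob mark at (222,390). I'll compute its angle and refine the tower direction from contours.

```bash
python3 - <<'E'
from w import *
f=lambda u,v,z:pt("top",185+(u+.5)/6-.5,120+(v+.5)/6-.5,z)[:2]
for c,k in(((221,287),0),((91,391),1),((117,549),2),((373,335),5)):
    d=f(*c,.07)-a;print(k,(np.degrees(np.arctan2(d[1],d[0]))-60*k+180)%360-180,np.linalg.norm(d))
for fn in("top0","p3t","p8t"):
    im=cv2.imread(f"pics/{fn}.png");sub=cv2.resize(im[115:170,215:275],None,fx=8,fy=8,interpolation=cv2.INTER_CUBIC)
    g=cv2.GaussianBlur(cv2.cvtColor(sub,cv2.COLOR_BGR2GRAY),(0,0),3).astype(int)
    ref=g[130,200:230].mean()   # tower-top grey
    m=(abs(g-ref)<14).astype(np.uint8);m=cv2.morphologyEx(m,cv2.MORPH_OPEN,np.ones((45,45),np.uint8))
    n,l,s,cc=cv2.connectedComponentsWithStats(m);i=1+np.argmax(s[1:,4])
    cs=max(cv2.findContours((l==i).astype(np.uint8),0,1)[0],key=cv2.contourArea)[:,0]
    w=np.array([pt("top",215+(u+.5)/8-.5,115+(v+.5)/8-.5,.19)[:2] for u,v in cs],np.float32)
    r=cv2.minAreaRect(w*1000);print(fn,"centre",np.round(r[0],1),"size",np.round(r[1],1),"ang",r[2],"centre dir",np.degrees(np.arctan2(r[0][1]/1e3-a[1],r[0][0]/1e3-a[0])))
E
```

```text
0 11.830631295178875 0.08123127460908051
1 13.576196026841842 0.08467031536619685
2 12.384203904489027 0.0859908143437364
5 10.907717615503884 0.08372039123032372
top0 centre [683.6 187.2] size [73.7 59.6] ang 66.4068832397461 centre dir -22.64763582466227
p3t centre [683.7 187.6] size [72.9 59.5] ang 66.4068832397461 centre dir -22.49651062089261
p8t centre [683.7 187.7] size [72.8 59.5] ang 66.4068832397461 centre dir -22.476752713397524
```

Tower direction is about −23.2° (edges −23.6°, centre −22.6°), and the bar is now at about +12°. I'll grip the knob with jaws at 84°, which squares the bar to them, then turn it to 66.8°.

```bash

python3 -m creep '[{"translation":[0.0,-0.014,0.046],"twist":[-0.1,-0.008,-0.011],"hand":45},{"translation":[0.01,-0.028,0.092],"twist":[-0.2,-0.008,-0.011],"hand":45},{"translation":[0.02,-0.042,0.138],"twist":[-0.305,-0.008,-0.011],"hand":45},{"translation":[0.035,-0.057,0.186],"twist":[-0.305,-0.008,-0.011],"hand":45},{"translation":[0.042,-0.058,0.189],"twist":[-0.305,-0.008,-0.011],"hand":45}]'
python3 - <<'E'
from w import *
go(*a,.1,84)
E
```

```text
time: 24.75
tool_pos: [0.5449, 0.2446, 0.1967]
tool_rot: [1.419, 1.565, 2.888]
contact_force: [0.4, -0.4, -1.3]
opening: 0.0414
TCP [0.5449 0.2446 0.1967] t 24.75 F [ 0.4 -0.4 -1.3] open 0.0414 jawdeg 84.2 tilt [-0.006  0.002 -1.   ] q [ 0.29  0.52  1.39  0.    1.23 -1.18]
[0.0967, -0.0035, -0.0005] ('twist x (world turn -0.2 deg)', np.float64(0.0028), 'q6', np.float64(-1.18))
level twist [ 0.      0.0009 -0.0059]
```

```bash

python3 -m creep '[{"translation":[0.03,-0.003,-0.0005],"twist":[0,0.001,-0.006],"hand":45},{"translation":[0.06,-0.003,-0.0005],"twist":[0,0.001,-0.006],"hand":45},{"translation":[0.085,-0.003,-0.0005],"twist":[0,0.001,-0.006],"hand":45},{"translation":[0.096,-0.003,-0.0005],"twist":[0,0.001,-0.006],"hand":45},{"translation":[0.096,-0.003,-0.0005],"twist":[0,0.001,-0.006],"hand":45}]'
python3 -m creep '[{"translation":[0,0,0],"twist":[0,0,0],"hand":3},{"translation":[0,0,0],"twist":[0,0,0],"hand":3},{"translation":[0,0,0],"twist":[0,0,0],"hand":3},{"translation":[0,0,0],"twist":[0,0,0],"hand":3},{"translation":[0,0,0],"twist":[0,0,0],"hand":3}]' 25
python3 - <<'E'
from w import *
go(*a,.1,66.8)
E
```

```text
time: 25.25
tool_pos: [0.5462, 0.2435, 0.0992]
tool_rot: [1.922, 1.567, -2.893]
contact_force: [-0.1, 0.2, -0.2]
opening: 0.0414
time: 25.75
tool_pos: [0.5497, 0.2509, 0.1005]
tool_rot: [-0.471, 1.556, 0.997]
contact_force: [12.4, 31.0, -18.2]
opening: 0.0129
TCP [0.5497 0.2509 0.1005] t 25.75 F [ 12.4  31.  -18.2] open 0.0129 jawdeg 84.1 tilt [ 0.008  0.013 -1.   ] q [ 0.3   0.63  1.5   0.01  1.01 -1.18]
[0.0004, 0.0012, -0.0071] ('twist x (world turn -17.3 deg)', np.float64(0.3023), 'q6', np.float64(-1.18))
level twist [0.     0.0133 0.0068]
```

Gripping squared the bar (opening 12.9 mm), but the arm was dragged about 8 mm, with 33 N at the wrist. I'll relieve it by taking the measured pose as the new target.

```bash

python3 -m creep '[{"translation":[0,0,0],"twist":[0,0,0],"hand":3},{"translation":[0,0,0],"twist":[0,0,0],"hand":3}]' 15
python3 - <<'E'
from w import *
go(*a,.1,66.8)
im=robot.read_camera("side");cv2.imwrite("pics/s10.png",im)
im=robot.read_camera("top");cv2.imwrite("pics/p9t.png",im);crop(im,185,120,275,230,6,"pics/p9.png")
E
```

```text
time: 25.95
tool_pos: [0.5497, 0.2511, 0.1006]
tool_rot: [-0.497, 1.556, 0.972]
contact_force: [2.2, 1.5, -8.3]
opening: 0.0132
TCP [0.5497 0.2511 0.1006] t 25.95 F [ 2.2  1.5 -8.3] open 0.0132 jawdeg 84.2 tilt [ 0.008  0.012 -1.   ] q [ 0.3   0.63  1.5   0.01  1.01 -1.18]
[0.0005, 0.0011, -0.0074] ('twist x (world turn -17.4 deg)', np.float64(0.3032), 'q6', np.float64(-1.18))
level twist [0.     0.0132 0.0071]
```

View pics/p9.png

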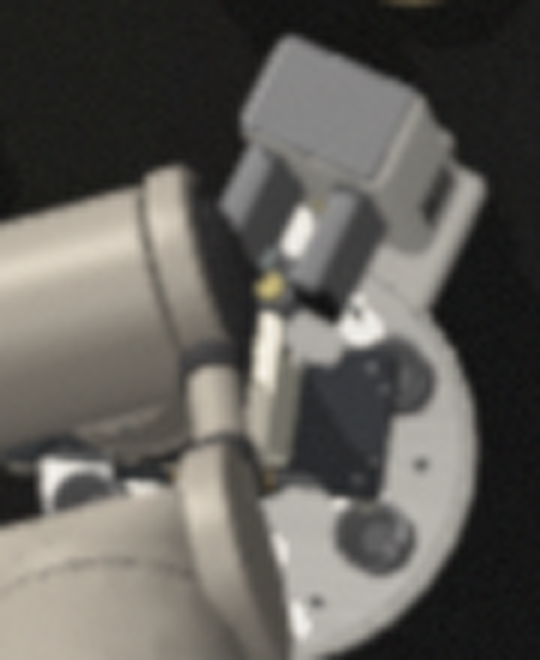

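The sample moved to crop (270,288), at the left side of the gap, so the knob did turn. I'll compute angles and where the knob sits relative to the tool.

```bash
python3 - <<'E'
from w import *
f=lambda u,v,z:pt("top",185+(u+.5)/6-.5,120+(v+.5)/6-.5,z)[:2]
A=lambda d:np.degrees(np.arctan2(d[1],d[0]))
for n,c,k in(("cup0",(269,287),0),("c5",(402,376),5),("c4",(376,536),4)):
    d=f(*c,.07)-a;print(n,(A(d)-60*k+180)%360-180,np.linalg.norm(d))
print(f(402,376,.07)+0,f(376,536,.07))
# axis from cups 5,4 and 0, no angle assumption (circle r=85)
from scipy.optimize import least_squares
P=np.array([f(*c,.07) for c in((269,287),(402,376),(376,536))])
r=least_squares(lambda q:np.linalg.norm(P-q[:2],axis=1)-.085,a);print("axis",r.x)
# side-view estimate of axis from initial side picture, cup rims (crop s2 x7)
g=lambda u,v:pt("side",235+u/7,80+v/7,.07)[:2]
S=np.array([g(*c) for c in((355,282),(490,348),(445,448),(247,487),(107,418),(172,320))])
r=least_squares(lambda q:np.linalg.norm(S-q[:2],axis=1)-.085,a);print("side axis",r.x,(r.fun*1e3).round(1),S.mean(0))
E
```

```text
cup0 -5.933786247241557 0.08017952746024
c5 -7.126844613213677 0.08579505410071027
c4 -6.12631185043972 0.08492722157645789
[0.58114788 0.16485122] [0.49772968 0.17530265]
axis [0.54482234 0.2437996 ]
side axis [0.54988398 0.24333614] [ 0.7 -2.  -0.1 -1.3  0.1 -2.2] [0.54949402 0.24256617]
```

The bar is square to the jaws (carousel at −6°, jaws at 84°). Now turning −17.4°.

```bash

python3 -m creep '[{"translation":[0,-0.0003,0],"twist":[0.08,0,0],"hand":3},{"translation":[0,-0.0007,0],"twist":[0.16,0,0],"hand":3},{"translation":[0,-0.001,0],"twist":[0.24,0,0],"hand":3},{"translation":[0,-0.0013,0],"twist":[0.303,0,0],"hand":3},{"translation":[0,-0.0013,0],"twist":[0.303,0,0],"hand":3}]' 15
python3 - <<'E'
from w import *
go(*a,.1,66.8);print(robot.observe()["torque"])
E
```

```text
time: 26.55
tool_pos: [0.5499, 0.2515, 0.1005]
tool_rot: [0.007, 1.555, 1.17]
contact_force: [-1.7, 4.6, -6.4]
opening: 0.0125
TCP [0.5499 0.2515 0.1005] t 26.55 F [-1.7  4.6 -6.4] open 0.0125 jawdeg 66.6 tilt [ 0.006  0.014 -1.   ] q [ 0.3   0.63  1.49  0.01  1.01 -0.87]
[0.0004, -0.0011, -0.0078] ('twist x (world turn 0.2 deg)', np.float64(-0.0031), 'q6', np.float64(-0.87))
level twist [ 0.      0.0154 -0.0001]
[ 0.47928966  0.37058598 -0.04949114]
```

```bash

python3 -m creep '[{"translation":[0,0,0],"twist":[0,0,0],"hand":3},{"translation":[0,0,0],"twist":[0,0,0],"hand":25},{"translation":[0,0,0],"twist":[0,0,0],"hand":45},{"translation":[0,0,0],"twist":[0,0,0],"hand":45},{"translation":[0,0,0],"twist":[0,0,0],"hand":45}]'
python3 -m creep '[{"translation":[-0.03,0,0],"twist":[0,0,0],"hand":45},{"translation":[-0.075,0,0],"twist":[0,0,0],"hand":45},{"translation":[-0.11,0,-0.03],"twist":[0,0,0],"hand":45},{"translation":[-0.12,0.03,-0.07],"twist":[0,0,0],"hand":45},{"translation":[-0.12,0.05,-0.11],"twist":[0,0,0],"hand":45}]'
python3 -m creep '[{"translation":[0,0.01,-0.045],"twist":[0,0,0],"hand":45},{"translation":[0,0.02,-0.09],"twist":[0,0,0],"hand":45},{"translation":[0,0.02,-0.1],"twist":[0,0,0],"hand":45},{"translation":[0,0.02,-0.1],"twist":[0,0,0],"hand":45}]'
python3 - <<'E'
from w import *
go(*a,.1,66.8)
im=robot.read_camera("side");cv2.imwrite("pics/s11.png",im)
im=robot.read_camera("top");cv2.imwrite("pics/p10t.png",im)
t=cv2.resize(im[120:235,185:280],None,fx=5,fy=5,interpolation=cv2.INTER_CUBIC)
c=cv2.resize(im[145:180,210:250],None,fx=8,fy=8,interpolation=cv2.INTER_CUBIC)
o=np.zeros((575,475+320,3),np.uint8);o[:,:475]=t;o[:280,475:]=c;cv2.imwrite("pics/p10.png",o)
E
```

```text
time: 27.05
tool_pos: [0.5502, 0.2514, 0.1011]
tool_rot: [-0.041, 1.555, 1.122]
contact_force: [-0.3, 0.6, 1.3]
opening: 0.0389
time: 27.55
tool_pos: [0.4593, 0.1682, 0.2214]
tool_rot: [-0.229, 1.552, 0.934]
contact_force: [0.9, -0.4, -0.7]
opening: 0.0413
time: 27.95
tool_pos: [0.4012, 0.0834, 0.2201]
tool_rot: [-0.291, 1.551, 0.87]
contact_force: [0.3, 0.4, -0.4]
opening: 0.0411
TCP [0.4012 0.0834 0.2201] t 27.95 F [ 0.3  0.4 -0.4] open 0.0411 jawdeg 66.5 tilt [ 0.013  0.015 -1.   ] q [ 0.01  0.16  1.87  0.02  1.1  -1.16]
[0.1244, -0.0697, 0.2033] ('twist x (world turn 0.3 deg)', np.float64(-0.0052), 'q6', np.float64(-1.16))
level twist [0.     0.0192 0.0058]
```

No more pictures can be viewed, so I'll measure numerically, using the yellow filling and dark cup blobs calibrated against the earlier images.

```bash
python3 - <<'E'
from w import *
A=lambda d:np.degrees(np.arctan2(d[1],d[0]))
for fn in("p3t","p8t","p9t","p10t"):
    im=cv2.imread(f"pics/{fn}.png");H,S,V=cv2.split(cv2.cvtColor(im,cv2.COLOR_BGR2HSV))
    y=((H>18)&(H<36)&(S>90)&(V>70));y[:, :205]=0;y[:,262:]=0;y[:145]=0;y[:148,236:]=0;y[220:]=0
    for c,n in blobs(im,y,2):
        d=pt("top",*c,.07)[:2]-a;print(fn,"yellow",c,n,"ang",A(d).round(1),"r",np.linalg.norm(d).round(4))
    big=cv2.resize(im[120:240,180:285],None,fx=6,fy=6,interpolation=cv2.INTER_CUBIC);g=cv2.medianBlur(cv2.cvtColor(big,cv2.COLOR_BGR2GRAY),9)
    hc=cv2.HoughCircles(g,cv2.HOUGH_GRADIENT,1,200//2,param1=90,param2=16,minRadius=27,maxRadius=42)
    out=[]
    for u,v,r in (hc[0] if hc is not None else []):
        d=pt("top",180+(u+.5)/6-.5,120+(v+.5)/6-.5,.07)[:2]-a
        if .077<np.linalg.norm(d)<.092:out.append((A(d).round(1),(A(d)%60).round(1),np.linalg.norm(d).round(3)))
    print(fn,"cups",out)
E
```

```text
p3t cups [(np.float64(126.7), np.float64(6.7), np.float64(0.086)), (np.float64(67.4), np.float64(7.4), np.float64(0.08)), (np.float64(-55.3), np.float64(4.7), np.float64(0.084)), (np.float64(-115.4), np.float64(4.6), np.float64(0.085)), (np.float64(4.3), np.float64(4.3), np.float64(0.08)), (np.float64(-176.0), np.float64(4.0), np.float64(0.086))]
p8t yellow [221.7 166.9] 9 ang 11.0 r 0.0827
p8t cups [(np.float64(132.0), np.float64(12.0), np.float64(0.088)), (np.float64(11.3), np.float64(11.3), np.float64(0.081)), (np.float64(72.1), np.float64(12.1), np.float64(0.081)), (np.float64(-51.2), np.float64(8.8), np.float64(0.083))]
p9t yellow [229.6 167.2] 5 ang -6.3 r 0.0809
p9t cups [(np.float64(-126.3), np.float64(53.7), np.float64(0.084)), (np.float64(-68.0), np.float64(52.0), np.float64(0.083)), (np.float64(112.3), np.float64(52.3), np.float64(0.089))]
p10t cups [(np.float64(-86.0), np.float64(34.0), np.float64(0.085)), (np.float64(155.1), np.float64(35.1), np.float64(0.086)), (np.float64(36.8), np.float64(36.8), np.float64(0.08)), (np.float64(99.1), np.float64(39.1), np.float64(0.082)), (np.float64(-25.7), np.float64(34.3), np.float64(0.08))]
```

```bash
python3 - <<'E'
from w import *
im=cv2.imread("pics/p10t.png")
r=lambda x,y,z:np.round(px("top",[*(a+M@np.array([x,y])/1e3),z/1e3]),1)
print("pred cap",r(85,0,87),"mid fill",r(85,0,60),"cup rim ctr",r(85,0,70))
for y in(-31,-15,15,31):print("prong y",y,"tip bottom",r(72,y,100),"tip top",r(72,y,176))
H,S,V=cv2.split(cv2.cvtColor(im,cv2.COLOR_BGR2HSV))
print("cols",list(range(222,250)))
for v in range(158,178):print(v,*["%3d%s"%(V[v,u],"y" if 15<H[v,u]<40 and S[v,u]>60 else " ") for u in range(222,250)])
E
```

```text
pred cap [236.6 166.9] mid fill [238.2 168.7] cup rim ctr [237.6 168.1]
prong y -31 tip bottom [243.2 173.9] tip top [238.8 168.6]
prong y -15 tip bottom [238.4 171.8] tip top [233.7 166.4]
prong y 15 tip bottom [229.6 167.8] tip top [224.3 162.3]
prong y 31 tip bottom [224.8 165.7] tip top [219.3 160.1]
cols [222, 223, 224, 225, 226, 227, 228, 229, 230, 231, 232, 233, 234, 235, 236, 237, 238, 239, 240, 241, 242, 243, 244, 245, 246, 247, 248, 249]
158 133  126  105   79   66   65   64   62   63   75  138  212  237  238  222  173  145  137  131  119   90   69   64   63   63   64   71   97 
159 130  118   92   70   66   65   64   64   65   98  175  229  236  231  200  156  140  136  126  104   78   65   64   64   64   66   85  110 
160 118  104   80   67   66   63   64   66   79  140  208  232  233  220  174  143  136  133  118   90   70   64   65   63   64   77  107  128 
161  90   83   62   58   64   64   68   89  121  185  230  235  229  199  156  139  133  125  105   78   67   63   64   64   69  102  141  156 
162  53   50   37   42   56   64   79  116  161  216  236  232  215  173
[... 1530 characters left out ...]
 240  240  240  239  239  239  238  229  193  134  110   98   79   63   43   32   42   76  125  164  178  180  178  178  178 
174 236  237  238  239  240  240  239  239  239  239  237  226  177  107   88   78   70   60   61   79  119  158  175  177  178  178  177  178 
175 237  238  236  236  237  239  239  239  239  239  239  236  212  150  116   91   82   81   95  127  158  174  178  178  177  177  178  177 
176 237  239  239  237  236  236  237  237  238  239  239  239  231  205  166  148  144  143  148  162  173  175  175  175  177  177  176  168 
177 225  237  240  239  238  237  236  236  237  237  238  239  238  230  208  181  174  173  173  175  174  174  174  175  177  177  169  143
```

Measured cup edges across row 168 (231 and 243.7) give a centre of 237.4, against 237.6 predicted for the reading position, so it is aligned within about 1 mm. The arm is clear of everything. Handing in.

```bash
python3 - <<'E'
from w import *
im=robot.read_camera("side");ref=cv2.imread("pics/s9.png")
for n,p in(("w",(.487,-.2235,.061)),("r",(.4683,-.3183,.061)),("g",(.4726,-.401,.061))):
    u,v=np.int32(px("side",p));print(n,np.abs(im[v-8:v+20,u-12:u+12].astype(int)-ref[v-8:v+20,u-12:u+12]).mean())
print(robot.hand_in())
E
```

```text
w 0.6329365079365079
r 0.8690476190476191
g 0.8184523809523809
the job is handed in; nothing more can be done
None
```

The job is handed in at about 28 s of the 125 s allowed. The three standards stand in the stands of their own colours. The black sample is in carousel cup 0, turned to the reading position between the prongs.

- **How it went:** I turned the carousel about 76° by its bar knob until red was clear of the fork, then put red, green and white away in that order. Black went into cup 0. I pushed the bar back part of the way, then gripped it and turned it to its final angle.
- **Standards:** the cap positions matched upright, seated vials in the side view. That area had not changed in a last image comparison before hand-in.
- **Carousel angle:** cup 0's edges in the last top view put it within about 1 mm of midway. The bar angle was −23.4°, against a fork direction of about −23.2° (edges −23.6°, tower centre about −22.5°). A noisier circle fit of the cups gave about −24.1°.

**What failed or disagreed:**
- When I gripped the knob, the arm was pulled about 8 mm sideways, with 31 N along y and roughly 38 N in total at the wrist. The camera position of the axis did not explain this. I relieved it by holding the measured pose and did not find the cause.
- The push back stopped about 25° short of what I expected. The grip made up the difference.
- The picture limit was reached before the last view, so the final position was checked by numbers only. One prong largely hides the sample there, so I could not see again that it stands upright. I last saw it in its cup just before the final turn.

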